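# Find the finished enclosure by its weight and pack it

## Task

One of the three identical closed enclosures in the sloping rack already has its potted board inside and is clearly heavier; the other two are still empty. Lift them to feel which it is, and lay that one, lid up, gently on the pads in the free part of the tote, lined up beside the unit packed there; the empty ones end up lying home in their own bays. Do not drop it onto the pads or push hard on them, and leave the tools on the bench alone.

Things in the scene. Friction and masses are not known exactly. Their poses are not given: they have to be found in the camera images.
- rack: sloping rack of folded grey sheet steel, fixed, 390 mm wide, three bays side by side 126 mm apart along its y. Origin on the bench under the middle bay; x away from the robot, z up. The deck rises away from the robot at 30 degrees (0.524 rad), 75 mm above the bench at the origin. Enclosures lie on it with the lid facing up and toward the robot, and are gripped across their width, square to the deck
- case_1: closed die-cast aluminium enclosure with screwed lid and a round socket in its right end, in the left (+y of the rack) bay; all three look alike. Origin: centre of its underside. x across its width (up the slope), y along its length, z out of the lid. Mass 0.19 to 0.26 kg (empty) or 0.50 to 0.63 kg (board inside, with 1 mm of play)
- case_1_center (a point): centre of enclosure 1, 22 mm above its underside, same axes; it is 112 mm long, 52 mm wide, 44 mm high
- bay_1 (a point): where the centre of enclosure 1 belongs when it lies home in the left (+y of the rack) bay, its lower long side against two lugs (14 mm high, flared, 24 mm wide, 56 mm free between them). Behind an enclosure the deck goes on 50 mm up the slope. Fins 20 mm high beside the bay stand 5 mm clear of the enclosure's ends
- case_2: closed die-cast aluminium enclosure with screwed lid and a round socket in its right end, in the middle bay; all three look alike. Origin: centre of its underside. x across its width (up the slope), y along its length, z out of the lid. Mass 0.19 to 0.26 kg (empty) or 0.50 to 0.63 kg (board inside, with 1 mm of play)
- case_2_center (a point): centre of enclosure 2, 22 mm above its underside, same axes; it is 112 mm long, 52 mm wide, 44 mm high
- bay_2 (a point): where the centre of enclosure 2 belongs when it lies home in the middle bay, its lower long side against two lugs (14 mm high, flared, 24 mm wide, 56 mm free between them). Behind an enclosure the deck goes on 50 mm up the slope. Fins 20 mm high beside the bay stand 5 mm clear of the enclosure's ends
- case_3: closed die-cast aluminium enclosure with screwed lid and a round socket in its right end, in the right (-y of the rack) bay; all three look alike. Origin: centre of its underside. x across its width (up the slope), y along its length, z out of the lid. Mass 0.19 to 0.26 kg (empty) or 0.50 to 0.63 kg (board inside, with 1 mm of play)
- case_3_center (a point): centre of enclosure 3, 22 mm above its underside, same axes; it is 112 mm long, 52 mm wide, 44 mm high
- bay_3 (a point): where the centre of enclosure 3 belongs when it lies home in the right (-y of the rack) bay, its lower long side against two lugs (14 mm high, flared, 24 mm wide, 56 mm free between them). Behind an enclosure the deck goes on 50 mm up the slope. Fins 20 mm high beside the bay stand 5 mm clear of the enclosure's ends
- tote: black open packing tote, fixed, 226 mm (x) by 176 mm (y), 72 mm high, walls 4 mm. Origin: centre of its underside on the bench; x away from the robot, z up. A level pile of brown cardboard pads fills its floor; its top is somewhere from 16 to 54 mm above the bench, and no reading tells where; they give 1 mm per 8 N
- place (a point): middle of the free part of the tote, 33 mm toward the robot from the tote's centre, 30 mm above the bench (its height says nothing of the pads). Free: 144 mm along x, from the near wall to the enclosure packed at the far side (x = 46 to 98 mm from the tote's centre, length along y, lid 44 mm above the pads), and 168 mm along y
- needle_pliers: needle-nose pliers lying on the bench in front of the rack, a bystander; origin at the centre of its underside
- tweezers: steel tweezers lying on the bench in front of the rack, a bystander; origin at the centre of its underside
- marker: marker lying on the bench in front of the rack, a bystander; origin at the centre of its underside
Things that resemble listed ones, but are neither listed nor needed, are in the scene too. Leave any pink look-alike of the case_2 alone.

How it is judged:
On the way:
1. an enclosure is lifted clear of its bay (((distance between case_1_center and bay_1 above 0.03 m and contact force between case_1 and rack below 0.1 N) or (distance between case_2_center and bay_2 above 0.03 m and contact force between case_2 and rack below 0.1 N) or (distance between case_3_center and bay_3 above 0.03 m and contact force between case_3 and rack below 0.1 N))), for 0.2 s.
At the end, for the whole second after the job is handed in: the heavy enclosure rests still on the pads (over 3.6 N), lid up, level within 0.08 rad, centre 8 to 58 mm in front of the tote's centre and within 25 mm of its midline, lined up within 0.2 rad; the other two lie still in their own bays, within 12 mm of home, flat on the deck within 5 degrees (((x of case_1_center in the frame of tote between -0.058 and -0.008 m and y of case_1_center in the frame of tote between -0.025 and 0.025 m and angle between the x axis of case_1_center and the x axis of tote, either way round below 0.2 rad and angle between case_1_center's own z axis and vertical below 0.08 rad and contact force between case_1 and tote above 3.6 N and linear speed of each of case_1, case_2, case_3 below 0.02 m/s and distance between case_2_center and bay_2 below 0.012 m and angle between case_2_center's own z axis and vertical between 0.44 and 0.61 rad and distance between case_3_center and bay_3 below 0.012 m and angle between case_3_center's own z axis and vertical between 0.44 and 0.61 rad) or (x of case_2_center in the frame of tote between -0.058 and -0.008 m and y of case_2_center in the frame of tote between -0.025 and 0.025 m and angle between the x axis of case_2_center and the x axis of tote, either way round below 0.2 rad and angle between case_2_center's own z axis and vertical below 0.08 rad and contact force between case_2 and tote above 3.6 N and linear speed of each of case_2, case_1, case_3 below 0.02 m/s and distance between case_1_center and bay_1 below 0.012 m and angle between case_1_center's own z axis and vertical between 0.44 and 0.61 rad and distance between case_3_center and bay_3 below 0.012 m and angle between case_3_center's own z axis and vertical between 0.44 and 0.61 rad) or (x of case_3_center in the frame of tote between -0.058 and -0.008 m and y of case_3_center in the frame of tote between -0.025 and 0.025 m and angle between the x axis of case_3_center and the x axis of tote, either way round below 0.2 rad and angle between case_3_center's own z axis and vertical below 0.08 rad and contact force between case_3 and tote above 3.6 N and linear speed of each of case_3, case_1, case_2 below 0.02 m/s and distance between case_1_center and bay_1 below 0.012 m and angle between case_1_center's own z axis and vertical between 0.44 and 0.61 rad and distance between case_2_center and bay_2 below 0.012 m and angle between case_2_center's own z axis and vertical between 0.44 and 0.61 rad))); the robot touches nothing.
It fails at once if an enclosure is dropped or pushed on the pads or the tote with more than 40 N (contact force between any of case_1, case_2, case_3 and tote above 40 N).
It fails at once if a tool on the bench is moved by more than 30 mm (distance of any of needle_pliers, tweezers, marker from where it was at the start of the episode above 0.03 m).
It also fails if it takes over 58 s, if anything falls off the work surface, if the arm or the gripper's body presses on something with over 40 N, if the wrist force passes 120 N, or if a joint passes its speed limit or range.

## Robot

A 6-joint arm with a two-finger parallel gripper is mounted at the origin on a cart in front of the work surface, level with it; the furniture and walls round the work are solid. World frame = base frame: x ahead of the robot, y to its left, z up, the work surface at z = 0. Lengths are in m, angles in rad, forces in N, time in s.
With the tool pointing down it reaches from about 0.35 to 0.975 m from the base axis. Payload 4.9 kg.
Tool frame: the origin (TCP) lies at the very end of the fingers, on their centre line; the grasp point (between the pads) lies 19 mm behind it; z points along the fingers, x is the direction in which the jaws open and shut, and the axes are right-handed (so a half turn about z gives the same grasp; the last joint's range is limited). The gripper opens to 85 mm and grips with 20 to 120 N. Pads are 22 mm wide; open, the fingers measure 114 mm over their backs; the gripper's body (76 mm by 85 mm) begins 54 mm behind the grasp point. The pads swing forward as they close: fully open they stand 13 mm farther back than shut.
Start: joints at [-1.306, 0.053, 1.613, -0, 1.476, -0.119], TCP at [0.234, -0.58, 0.231] pointing down, gripper open.
Joint ranges: [-3.01, 3.01], [-1.01, 2.22], [0.06, 2.58], [-1.02, 4.17], [0.09, 2.62], [-3.14, 3.14]. Speed limits (rad/s): [2.57, 2.57, 3.14, 3.14, 3.14, 3.14].

## Interface

Orientations are given as a rotation vector (axis times angle).
In Python, from station import monitor, imaging, ticket gives the robot as it stands.
- The arm moves only by the tool step_arm, never from a script. Its argument "targets" is one flat list of numbers, 4 for each row, row after row: the shift along the tool's x, y, z in m, then the turn about the tool's z in rad. In form: [tx, ty, tz, roll, tx, ty, tz, roll, ...]. A call has 1 to 12 rows; each row is the pose to reach, as a shift and turn from the pose measured when the call began, along the tool's axes at that moment; what a row does not reach only later rows make up. A row lasts 1/12 s, in which the tool goes at most 41.7 mm and 7.16 degrees, less where a joint would pass 70% of its speed; a pose out of reach is approached as far as the arm can. A call with a gripper value outside its range is refused whole. "grip" is the finger opening in m, from 0 to 0.0854, set as the call begins (left out, the last holds). The fingers move at their own pace and stop on an object; "force" is the grip in N (left out, the last holds). Time passes only in rows, so rows that repeat a pose let the fingers close. It gives the time, the measured TCP pose, the force and the opening at its end, in the units of the state.
- monitor.get_obs(): the state, without advancing time (a new reading comes with each control period).
- imaging.get_image(name): name is "scene" or "side" or "wrist"; returns a dict with "color" (384x512x3 uint8, red, green, blue), "depth" (384x512 float32, m along the optical axis (not along the pixel's ray), 0 where there is no reading), "fov_y" (degrees; the focal length in pixels is half the picture's height over the tangent of half this angle, whatever the lens; pixels are square), "cx", "cy" (the principal point, pixels), "R" (3x3) and "t" (3): a world point X has camera coordinates R X + t. Camera axes: x right, y down, z forward; pixel columns grow to the right and rows downward; lengths in m; the calibration is good to about 2 mm. A picture is of the moment at which its call begins.
- ticket.finish_job(): hands the job in, once; it reports no verdict.
Trained networks look in a picture, given as the dict that the camera call returned (one of the last four; its "shot" number tells which), for a name from the list of things; names that differ only in an ending like _2 or _b are one class to them, and where a whole thing is asked for, a point or a joint stands for the part that bears it (a point fixed in the world has none). Each returns a list of dicts, best first, with "score" (0 to 1); they miss things now and then, are a little off and sometimes report something else, mostly with a low value. They report only what shows in the picture. A call takes as long as a camera call. They do not tell look-alikes from the thing itself.
- imaging.search_frame(name, picture): "uv" ([column, row] in pixels, amid what is visible of it).
- imaging.mark_of(name, picture): "uv" ([column, row] in pixels: a listed point, or the origin of a listed thing).
The state is a dict: "t": time; "q": joint angles; "dq": joint speeds; "effort": joint torques, N m; "tool_pos": TCP position; "tool_rot": TCP orientation; "contact_force": force on the tool from outside, world axes, zero at the start; "wrist_torque": the same for the moment, N m; "opening": finger opening in m.
Only numpy, scipy, OpenCV 4.12 (cv2) and the standard library are available. Lean on these libraries where they do the work, as an engineer would, in place of code of your own. Each camera call takes 0.05 s, during which the arm holds its last target.

## Working session

There is one attempt and no reset: what is moved stays moved. The work goes in short steps, Python scripts to look and compute and a tool call to move; the robot and the scene stay as the last step left them, time stands still between calls to the robot, and variables do not carry over. Pictures are saved under pics/ and viewed, and the job is handed in when it is done.

Besides the shell and the picture viewer there is one more tool, called after "Call:" as name(argument=value, ...) on one line, values as JSON. step_arm: Moves the arm, as the interface text tells. Its arguments: {"type":"object","properties":{"targets":{"type":"array","items":{"type":"number"}},"grip":{"type":"number"},"force":{"type":"number"}},"required":["targets"]}

```bash
ls; mkdir -p pics
cat > h.py <<'E'
import numpy as np,cv2
from station import monitor, imaging, ticket
from scipy.spatial.transform import Rotation as Rn
def f(p): return p["color"].shape[0]/2/np.tan(np.radians(p["fov_y"])/2)
def world(p,uv,d=None):
    u,v=uv; 
    if d is None:
        a=p["depth"][int(v)-1:int(v)+2,int(u)-1:int(u)+2]; d=np.median(a[a>0])
    c=np.array([(u-p["cx"])/f(p)*d,(v-p["cy"])/f(p)*d,d]); return np.array(p["R"]).T@(c-np.array(p["t"]))
def cloud(p):
    d=p["depth"];v,u=np.mgrid[:d.shape[0],:d.shape[1]]
    c=np.stack([(u-p["cx"])/f(p)*d,(v-p["cy"])/f(p)*d,d],-1)
    return (c-np.array(p["t"]))@np.array(p["R"]),d>0
def save(p,n): cv2.imwrite(f"pics/{n}.png",p["color"][:,:,::-1])
E
python3 - <<'E'
from h import *
o=monitor.get_obs();print(o)
for n in ["scene","side"]:
    p=imaging.get_image(n);save(p,n+"0")
    print(n,p["fov_y"],np.array(p["R"]).round(3).tolist(),np.array(p["t"]).round(3))
    for k in ["case_1_center","rack","tote","case_1","needle_pliers","tweezers","marker","place","bay_1"]:
        try:
            r=imaging.mark_of(k,p)
            for x in r[:5]: print(k,round(x["score"],2),np.round(x["uv"]),world(p,x["uv"]).round(3))
        except Exception as e: print(k,e)
E
```

```text
pics
{'t': 0.0, 'q': array([-1.30593120e+00,  5.33512809e-02,  1.61429989e+00, -3.92638087e-05,
        1.47601762e+00, -1.18988665e-01]), 'dq': array([ 0.00039293, -0.00210867,  0.00056919, -0.00079182, -0.00015769,
        0.00022888]), 'effort': array([ 4.44638681e-05, -3.93686163e+01, -3.70170701e+01, -1.11427260e-04,
        7.18828829e-03, -6.10963525e-06]), 'tool_pos': array([ 0.23389057, -0.57890495,  0.23006297]), 'tool_rot': array([-2.60329602e+00,  1.75616293e+00,  2.50699391e-03]), 'contact_force': array([ 0.42969881, -0.32332683, -0.90154387]), 'wrist_torque': array([ 0.00726857, -0.00124781,  0.00135962]), 'opening': 0.08533729529925771}
scene 48.02647984240784 [[-0.824, -0.566, -0.001], [-0.375, 0.547, -0.749], [0.425, -0.617, -0.663]] [0.484 0.276 1.037]
case_1_center 0.91 [262. 179.] [ 0.56  -0.029  0.112]
rack 0.9 [283. 180.] [ 0.547 -0.126  0.046]
tote 0.78 [241. 290.] [0.429 0.262 0.022]
case_1 0.78 [306. 142.] [ 0.545 -0.256  0.113]
case_1 0.72 [285. 161.] [ 0.549 -0.138  0.111]
needle_pliers 0.65 [317. 212.] [ 0.409 -0.096  0.008]
tweezers 0.64 [347. 178.] [ 0.4
[... 457 characters left out ...]
case_1_center 0.8 [240. 199.] [ 0.563 -0.094  0.115]
rack 0.88 [246. 252.] [ 0.577 -0.285  0.103]
tote 0.56 [203. 171.] [0.446 0.161 0.059]
case_1 0.92 [240. 265.] [ 0.565 -0.341  0.116]
case_1 0.85 [247. 204.] [ 0.581 -0.108  0.109]
case_1 0.78 [346. 273.] [ 0.796 -0.3    0.043]
case_1 0.66 [242. 234.] [ 0.569 -0.232  0.111]
needle_pliers 0.87 [187. 237.] [ 0.418 -0.102  0.003]
tweezers 0.72 [176. 296.] [ 0.415 -0.31   0.002]
tweezers 0.17 [240. 222.] [ 0.565 -0.203  0.121]
marker 0.5 [184. 206.] [0.395 0.048 0.004]
place 0.72 [196. 164.] [0.411 0.272 0.022]
place 0.21 [201. 172.] [0.439 0.161 0.052]
bay_1 0.67 [240. 224.] [ 0.564 -0.208  0.12 ]
bay_1 0.63 [244. 197.] [ 0.574 -0.098  0.122]
```

View pics/scene0.png

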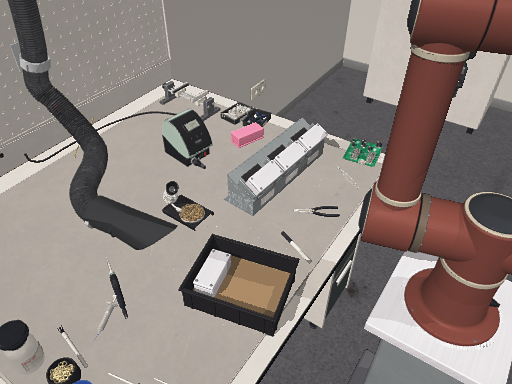

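View pics/side0.png

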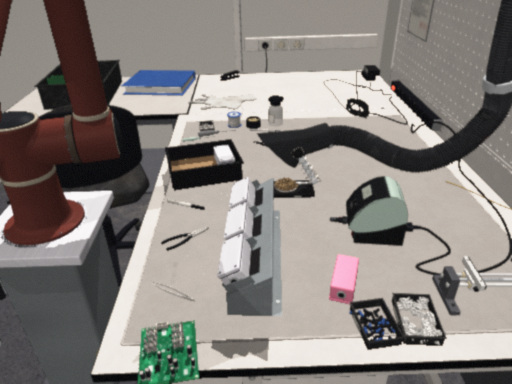

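The scene image shows three light enclosures on the rack, around (262,179), (288,157) and (310,138). The tote is at (240,285), with its packed unit at (212,270). Next I'll fit the geometry from the depth clouds.

```bash
cat > fit.py <<'E'
from h import *
for n in ["scene","side"]:
    p=imaging.get_image(n);W,ok=cloud(p);c=p["color"].astype(int)
    np.savez(f"{n}.npz",W=W,ok=ok,c=p["color"])
    # normals
    du=np.zeros_like(W);dv=np.zeros_like(W);k=2
    du[:,k:-k]=W[:,2*k:]-W[:,:-2*k];dv[k:-k]=W[2*k:]-W[:-2*k]
    N=np.cross(dv,du);N/=np.linalg.norm(N,axis=-1,keepdims=True)+1e-12
    N*=np.sign(N[...,2:3]+1e-12)
    reg=ok&(abs(W[...,0]-.58)<.12)&(W[...,1]>-.45)&(W[...,1]<.1)&(W[...,2]>.08)
    lid=reg&(c.min(-1)>150)&(abs(N[...,2]-np.cos(np.pi/6))<.06)
    m=(lid*255).astype(np.uint8)
    nl,L,st,ce=cv2.connectedComponentsWithStats(m)
    for i in range(1,nl):
        if st[i,4]<60: continue
        P=W[L==i];mu=P.mean(0);u,s,vt=np.linalg.svd(P-mu);print(n,st[i],mu.round(4),"n",vt[2].round(3),"long",vt[0].round(3))
    P=W[lid];print("all",len(P));mu=P.mean(0);vt=np.linalg.svd(P-mu)[2];print(mu,vt.round(4))
    cv2.imwrite(f"pics/m_{n}.png",np.hstack([m[80:320,100:400],]))
E
python3 fit.py
```

```text
scene [307 130  17  18  95] [ 0.5369 -0.2951  0.1104] n [ 0.511 -0.014 -0.86 ] long [-0.028  0.999 -0.033]
scene [278 141  27  26 142] [ 0.5476 -0.1751  0.1113] n [ 0.474 -0.012 -0.88 ] long [-0.024  0.999 -0.027]
scene [252 165  23  22  86] [ 0.5702 -0.0343  0.1187] n [-0.495  0.035  0.868] long [-0.03   0.998 -0.058]
all 581
[ 0.56168613 -0.16354649  0.11157908] [[-8.820e-02 -9.961e-01  8.000e-04]
 [ 9.957e-01 -8.820e-02 -2.860e-02]
 [ 2.850e-02 -1.700e-03  9.996e-01]]
side [231 177  17  28 187] [ 0.5607 -0.0524  0.1137] n [-0.501  0.037  0.864] long [-0.088 -0.996 -0.009]
side [226 204  18  32 228] [ 0.5512 -0.1793  0.1135] n [ 0.5   -0.036 -0.865] long [-0.068 -0.998  0.002]
side [220 235  21  37 326] [ 0.5426 -0.3032  0.1137] n [-0.499  0.038  0.866] long [-0.062 -0.998  0.008]
side [255 259  16  23  96] [ 0.6145 -0.3521  0.1064] n [ 0.499 -0.05  -0.865] long [-0.42  -0.887 -0.191]
all 959
[ 0.56385647 -0.2071363   0.11206984] [[-5.720e-02 -9.984e-01 -6.000e-04]
 [-9.975e-01  5.710e-02  4.250e-02]
 [-4.240e-02  3.100e-03 -9.991e-01]]
```

```bash
cat > fit2.py <<'E'
from h import *
yaw=-0.073
ex=np.array([np.cos(yaw),np.sin(yaw),0]);ey=np.array([-np.sin(yaw),np.cos(yaw),0]);ez=np.array([0,0,1.])
s=ex*np.cos(np.pi/6)+ez*.5; n=-ex*.5+ez*np.cos(np.pi/6)
B=np.stack([s,ey,n],1)
for name in ["scene","side"]:
    z=np.load(name+".npz");W=z["W"];c=z["c"].astype(int);ok=z["ok"]&(W[...,2]>.03)&(abs(W[...,0]-.58)<.15)&(abs(W[...,1]+.17)<.25)
    Q=W[ok]@B; col=c[ok]
    h,e=np.histogram(Q[:,2],bins=np.arange(-.28,-.1,.004));print(name,[(round(a,3),int(b)) for a,b in zip(e,h) if b>20])
    h0=np.median((np.load(name+".npz")["W"][ok]@B)[(col.min(1)>170),2]);print("lid n",h0)
    M=(abs(Q[:,2]-h0)<.006)&(col.min(1)>110)
    q=Q[M]
    print("v range",np.percentile(q[:,1],[0,1,50,99,100]).round(4))
    g=np.sort(q[:,1]);d=np.diff(g);i=np.argsort(-d)[:4];print("gaps",[(g[j].round(4),g[j+1].round(4)) for j in sorted(i)])
    print("s range",np.percentile(q[:,0],[0,1,2,5,50,95,98,99,100]).round(4))
    # rasterize
    img=np.zeros((200,560,3),np.uint8)
    ii=((q[:,0]-.40)*1000).astype(int);jj=((q[:,1]+.45)*1000).astype(int)
    k=(ii>=0)&(ii<200)&(jj>=0)&(jj<560); 
    for a,b,cc in zip(ii[k],jj[k],col[M][k]): cv2.circle(img,(int(b),int(a)),1,[int(x) for x in cc[::-1]],-1)
    cv2.imwrite(f"pics/r_{name}.png",img)
E
python3 fit2.py; python3 -c "
import cv2,numpy as np
a=cv2.imread('pics/r_scene.png');b=cv2.imread('pics/r_side.png');cv2.imwrite('pics/r.png',np.vstack([a,b]))"
```

```text
scene [(np.float64(-0.264), 24), (np.float64(-0.26), 23), (np.float64(-0.256), 39), (np.float64(-0.252), 99), (np.float64(-0.248), 114), (np.float64(-0.244), 123), (np.float64(-0.24), 116), (np.float64(-0.236), 122), (np.float64(-0.232), 451), (np.float64(-0.228), 1081), (np.float64(-0.224), 202), (np.float64(-0.22), 55), (np.float64(-0.216), 72), (np.float64(-0.212), 56), (np.float64(-0.208), 49), (np.float64(-0.204), 32), (np.float64(-0.2), 48), (np.float64(-0.196), 58), (np.float64(-0.192), 39), (np.float64(-0.188), 425), (np.float64(-0.184), 890), (np.float64(-0.18), 121)]
lid n -0.18319745229716963
v range [-0.3139 -0.31   -0.1098  0.0473  0.0505]
gaps [(np.float64(-0.201), np.float64(-0.1883)), (np.float64(-0.1583), np.float64(-0.1565)), (np.float64(-0.0764), np.float64(-0.0658)), (np.float64(0.0489), np.float64(0.0505))]
s range [0.5169 0.5176 0.5182 0.5197 0.5427 0.5663 0.5679 0.5685 0.5695]
side [(np.float64(-0.28), 33), (np.float64(-0.276), 39), (np.float64(-0.272), 51), (np.float64(-0.268), 54), (np.float64(-0.264), 52), (np.float64(-0.26), 70), (np.float64(-0.256), 72), (np.float64(-0.252), 76), (np.float64(-0.248), 74), (np.float64(-0.244), 73), (np.float64(-0.24), 80), (np.float64(-0.236), 78), (np.float64(-0.232), 367), (np.float64(-0.228), 1821), (np.float64(-0.224), 145), (np.float64(-0.22), 142), (np.float64(-0.216), 175), (np.float64(-0.212), 192), (np.float64(-0.208), 176), (np.float64(-0.204), 130), (np.float64(-0.2), 144), (np.float64(-0.196), 162), (np.float64(-0.192), 118), (np.float64(-0.188), 443), (np.float64(-0.184), 1192)]
lid n -0.18372746082010474
v range [-0.3187 -0.3168 -0.1822  0.0389  0.0485]
gaps [(np.float64(-0.204), np.float64(-0.193)), (np.float64(-0.0798), np.float64(-0.0669)), (np.float64(0.0434), np.float64(0.0454)), (np.float64(0.0468), np.float64(0.0485))]
s range [0.5164 0.5182 0.5194 0.5212 0.5459 0.5684 0.5689 0.5692 0.5701]
```

View pics/r.png

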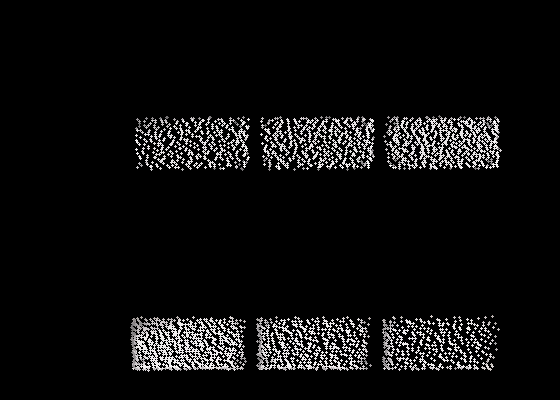

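The side and scene rasters agree on the three lids: rack yaw is about -0.073, and the middle lid is at s=0.5435, v≈-0.1345. The moves have no tilt axis, so I'll test how the arm behaves near its limits. First I'm raising it at the start position, where there's free space.

Call:
step_arm(targets=[0, 0, -0.04, 0, 0, 0, -0.08, 0, 0, 0, -0.12, 0, 0, 0, -0.16, 0, 0, 0, -0.2, 0, 0, 0, -0.24, 0, 0, 0, -0.28, 0, 0, 0, -0.32, 0, 0, 0, -0.36, 0, 0, 0, -0.4, 0])

```text
t: 1.93
tool_pos: [0.2339, -0.5789, 0.6335]
tool_rot: [2.604, -1.757, 0.001]
contact_force: [0.4, 0.3, 0.6]
opening: 0.0853
```

Run:
```python
from h import *
o=monitor.get_obs()
for k in ["t","q","tool_pos","tool_rot"]: print(k,np.round(o[k],4).tolist())
print(Rn.from_rotvec(o["tool_rot"]).as_matrix().round(3))
```

```text
t 1.9333
q [-1.306, 0.1326, 0.8615, -0.0, 2.1469, -0.119]
tool_pos [0.2339, -0.5789, 0.6335]
tool_rot [2.604, -1.7567, 0.0008]
[[ 0.374 -0.927  0.   ]
 [-0.927 -0.374 -0.001]
 [ 0.001  0.    -1.   ]]
```

Call:
step_arm(targets=[0, 0, -0.04, 0, 0, 0, -0.08, 0, 0, 0, -0.12, 0, 0, 0, -0.16, 0, 0, 0, -0.2, 0, 0, 0, -0.24, 0])

```text
t: 2.43
tool_pos: [0.2211, -0.5511, 0.8093]
tool_rot: [-2.593, 1.75, 0.018]
contact_force: [0.5, -3.3, -2.9]
opening: 0.0854
```

```bash
cat > st.py <<'E'
from h import *
o=monitor.get_obs()
for k in ["t","q","tool_pos","tool_rot","contact_force","opening"]: print(k,np.round(o[k],4).tolist())
print("toolz",Rn.from_rotvec(o["tool_rot"]).as_matrix()[:,2].round(4))
E
python3 st.py
```

```text
t 2.4333
q [-1.3157, 0.4786, 0.0656, 0.0051, 2.6151, -0.1238]
tool_pos [0.2211, -0.5511, 0.8093]
tool_rot [-2.5927, 1.75, 0.018]
contact_force [0.5113, -3.3292, -2.9328]
opening 0.0854
toolz [-0.002   0.0177 -0.9998]
```

Call:
step_arm(targets=[0, 0, -0.04, 0, 0, 0, -0.1, 0, 0, 0, -0.2, 0, 0, 0, -0.3, 0, 0, 0, -0.4, 0, 0, 0, -0.4, 0])

```text
t: 2.93
tool_pos: [0.2089, -0.5224, 0.8409]
tool_rot: [2.585, -1.745, 0.046]
contact_force: [0.1, 0.3, -0.4]
opening: 0.0853
```

```bash
python3 st.py
```

```text
t 2.9333
q [-1.3243, 0.4306, 0.055, 0.0066, 2.6191, -0.1311]
tool_pos [0.2089, -0.5224, 0.8409]
tool_rot [2.5853, -1.745, 0.0463]
contact_force [0.0512, 0.2907, -0.4066]
opening 0.0853
toolz [ 0.0122 -0.035  -0.9993]
```

Call:
step_arm(targets=[-0.2, -0.03, -0.2, 0, -0.3, -0.04, -0.3, 0, -0.3, -0.04, -0.3, 0, -0.3, -0.04, -0.3, 0, -0.3, -0.04, -0.3, 0, -0.3, -0.04, -0.3, 0])

```text
t: 3.43
tool_pos: [0.2105, -0.4628, 0.8872]
tool_rot: [2.534, -1.71, 0.145]
contact_force: [-0.2, 0.7, 0.0]
opening: 0.0855
```

```bash
python3 st.py
```

```text
t 3.4333
q [-1.2898, 0.3434, 0.055, -0.0023, 2.6188, -0.1045]
tool_pos [0.2105, -0.4628, 0.8872]
tool_rot [2.5343, -1.7105, 0.1451]
contact_force [-0.1869, 0.7131, 0.0069]
opening 0.0855
toolz [ 0.0333 -0.1196 -0.9923]
```

Run:
```python
from h import *
for n in ["scene","side"]:
    z=np.load(n+".npz");W=z["W"][z["ok"]];P=W[(W[:,2]>.13)&(W[:,0]>.3)&(abs(W[:,1])<1)]
    r=np.hypot(P[:,0],P[:,1])
    for lo in np.arange(.13,1.2,.1):
        k=(P[:,2]>lo)&(P[:,2]<lo+.1)
        if k.sum(): i=np.argmin(r[k]);print(n,lo.round(2),k.sum(),"min r",r[k][i].round(3),P[k][i].round(3),"ymin..",P[k].min(0).round(2),P[k].max(0).round(2))
```

```text
scene 0.13 8080 min r 0.676 [0.618 0.273 0.134] ymin.. [ 0.62 -1.    0.13] [1.39 0.35 0.23]
scene 0.23 5588 min r 1.246 [1.24  0.121 0.232] ymin.. [ 1.24 -0.86  0.23] [1.39 0.23 0.33]
scene 0.33 4351 min r 1.235 [1.23  0.113 0.414] ymin.. [ 1.23 -0.5   0.33] [1.36 0.19 0.43]
scene 0.43 1488 min r 1.227 [1.222 0.106 0.49 ] ymin.. [ 1.22 -0.12  0.43] [1.36 0.15 0.52]
side 0.13 5282 min r 0.675 [0.621 0.266 0.131] ymin.. [ 0.62 -0.16  0.13] [1.36 1.   0.23]
side 0.23 3358 min r 1.246 [1.241 0.111 0.23 ] ymin.. [1.24 0.08 0.23] [1.36 1.   0.33]
side 0.33 3503 min r 1.236 [1.231 0.11  0.425] ymin.. [1.23 0.07 0.33] [1.36 1.   0.43]
side 0.43 2014 min r 1.228 [1.224 0.093 0.515] ymin.. [1.22 0.07 0.43] [1.36 0.96 0.53]
side 0.53 61 min r 1.228 [1.224 0.106 0.54 ] ymin.. [1.22 0.08 0.53] [1.24 0.13 0.54]
```

```bash
cat > kin.py <<'E'
import numpy as np
from scipy.optimize import least_squares
from scipy.spatial.transform import Rotation as Rn
Rz=lambda a:Rn.from_euler('z',a).as_matrix()
Ry=lambda a:Rn.from_euler('y',a).as_matrix()
def fk(q,p):
    a,H,L2,e,L3,Lt=p
    R=Rz(q[0]);x=R@np.array([a,0,H])
    R=R@Ry(q[1]);x=x+R@np.array([0,0,L2])
    R=R@Ry(q[2]);x=x+R@np.array([e,0,L3])
    R=R@Rz(q[3])@Ry(q[4]);x=x+R@np.array([0,0,Lt])
    R=R@Rz(q[5]+C6)
    return x,R
C6=0
D=[([-1.30593,.0533513,1.6143,0,1.47602,-.118989],[.23389,-.578905,.230063],[-2.603296,1.756163,.002507]),
([-1.306,.1326,.8615,0,2.1469,-.119],[.2339,-.5789,.6335],[2.604,-1.7567,.0008]),
([-1.3157,.4786,.0656,.0051,2.6151,-.1238],[.2211,-.5511,.8093],[-2.5927,1.75,.018]),
([-1.3243,.4306,.055,.0066,2.6191,-.1311],[.2089,-.5224,.8409],[2.5853,-1.745,.0463]),
([-1.2898,.3434,.055,-.0023,2.6188,-.1045],[.2105,-.4628,.8872],[2.5343,-1.7105,.1451])]
def res(p): return np.concatenate([fk(q,p)[0]-np.array(x) for q,x,_ in D])
s=least_squares(res,[0,.3,.4,0,.4,.2]);P=s.x
if __name__=="__main__":
    print(P.round(4),abs(s.fun).max())
    for q,x,r in D:
        print((fk(q,P)[1].T@Rn.from_rotvec(r).as_matrix()).round(3).tolist())
E
python3 kin.py
```

```text
[-0.0052  0.2663  0.4406  0.0903  0.6149  0.3279] 0.07218445235352611
[[-1.0, -0.0, 0.0], [0.0, -1.0, -0.0], [0.0, -0.0, 1.0]]
[[-1.0, -0.0, -0.0], [0.0, -1.0, -0.0], [-0.0, -0.0, 1.0]]
[[-1.0, -0.0, -0.0], [0.0, -1.0, -0.0], [-0.0, -0.0, 1.0]]
[[-1.0, 0.0, -0.0], [-0.0, -1.0, 0.0], [-0.0, 0.0, 1.0]]
[[-1.0, 0.0, -0.0], [-0.0, -1.0, 0.0], [-0.0, 0.0, 1.0]]
```

```bash
sed -i 's/a,H,L2,e,L3,Lt=p/a,H,L2,e,L3,Lt,d=p/; s/x=R@np.array(\[a,0,H\])/x=R@np.array([a,d,H])/; s/\.4,\.2\])/.4,.2,.07])/' kin.py; python3 kin.py|head -1
```

```text
[-1.000e-04  2.378e-01  4.266e-01  9.560e-02  6.100e-01  2.796e-01
```

```bash
cat >> kin.py <<'E'
lb=np.array([-3.01,-1.01,.06,-1.02,.09,-3.14]);ub=np.array([3.01,2.22,2.58,4.17,2.62,3.14])
def ik(x,R,q0):
    C=np.diag([-1,-1,1.])
    def r(q):
        a,B=fk(q,P);return np.concatenate([(a-x),0.3*Rn.from_matrix((B@C).T@R).as_rotvec()])
    s=least_squares(r,np.clip(q0,lb+1e-3,ub-1e-3),bounds=(lb,ub));return s.x,np.linalg.norm(s.fun)
E
python3 - <<'E'
from kin import *
np.set_printoptions(suppress=True)
print(P.round(4),abs(s.fun).max())
# feasibility: grasp poses tilted, each case
yaw=-.073
ex=np.array([np.cos(yaw),np.sin(yaw),0]);ey=np.array([-np.sin(yaw),np.cos(yaw),0]);ez=np.array([0,0,1.])
sx=ex*np.cos(np.pi/6)+ez*.5; n=-ex*.5+ez*np.cos(np.pi/6)
for sg in (1,-1):
  R=np.stack([sg*sx,np.cross(-n,sg*sx),-n],1)
  for v in (-.0085,-.1345,-.2605):
    for h in (.01,.15):
      x=sx*.5435+ey*v+n*(-.2275+h)
      q,e=ik(x,R,[np.arctan2(x[1],x[0]),.3,1.5,0,1.2,0]);print(sg,v,h,x.round(3),q.round(3),round(e,5))
E
```

```text
[-0.0001  0.2378  0.4266  0.0956  0.61    0.2796  0.0742] 3.694375534893379e-05
1 -0.0085 0.01 [ 0.577 -0.051  0.083] [-0.262 -0.209  2.188  0.155  0.653 -0.288] 0.0
1 -0.0085 0.15 [ 0.507 -0.046  0.205] [-0.298 -0.591  2.244  0.135  0.98  -0.271] 0.0
1 -0.1345 0.01 [ 0.568 -0.176  0.083] [-0.532 -0.154  2.141  0.348  0.708 -0.673] 0.0
1 -0.1345 0.15 [ 0.498 -0.171  0.205] [-0.612 -0.512  2.195  0.306  1.021 -0.641] 0.0
1 -0.2605 0.01 [ 0.559 -0.302  0.083] [-0.754 -0.025  2.021  0.464  0.779 -0.954] 0.0
1 -0.2605 0.15 [ 0.489 -0.297  0.205] [-0.852 -0.334  2.069  0.415  1.056 -0.921] 0.0
-1 -0.0085 0.01 [ 0.577 -0.051  0.083] [-0.262 -0.209  2.188  0.155  0.653  2.854] 0.0
-1 -0.0085 0.15 [ 0.507 -0.046  0.205] [-0.298 -0.591  2.244  0.135  0.98   2.871] 0.0
-1 -0.1345 0.01 [ 0.568 -0.176  0.083] [-0.532 -0.154  2.141  0.348  0.708  2.468] 0.0
-1 -0.1345 0.15 [ 0.498 -0.171  0.205] [-0.612 -0.512  2.195  0.306  1.021  2.5  ] 0.0
-1 -0.2605 0.01 [ 0.559 -0.302  0.083] [-0.754 -0.025  2.021  0.464  0.779  2.188] 0.0
-1 -0.2605 0.15 [ 0.489 -0.297  0.205] [-0.852 -0.334  2.069  0.415  1.056  2.22 ] 0.0
```

```bash
cat > plan.py <<'E'
from h import *
import sys
o=monitor.get_obs();R=Rn.from_rotvec(o["tool_rot"]).as_matrix();x0=np.array(o["tool_pos"])
def to(w): return (R.T@(np.array(w)-x0)).round(3)
if __name__=="__main__":
    prev=np.zeros(3)
    for a in sys.argv[1:]:
        t=to(eval(a)); print(a,t.tolist(),"rows",round(float(np.linalg.norm(t-prev)/.0417),1)); prev=t
    print("R",R.round(3).tolist(),o["q"].round(3))
E
python3 plan.py "[.46,-.15,.65]" "[.482,.163,.65]"  "[.482,.163,.87]"
```

```text
[.46,-.15,.65] [-0.224, -0.352, 0.206] rows 11.2
[.482,.163,.65] [-0.504, -0.489, 0.17] rows 7.5
[.482,.163,.87] [-0.477, -0.486, -0.049] rows 5.3
R [[0.372, -0.928, 0.033], [-0.92, -0.373, -0.12], [0.123, 0.014, -0.992]] [-1.290e+00  3.430e-01  5.500e-02 -2.000e-03  2.619e+00 -1.040e-01]
```

Call:
step_arm(targets=[-0.224, -0.352, 0.206, -1.1, -0.224, -0.352, 0.206, -1.1, -0.224, -0.352, 0.206, -1.1, -0.224, -0.352, 0.206, -1.1, -0.224, -0.352, 0.206, -1.1, -0.224, -0.352, 0.206, -1.1, -0.224, -0.352, 0.206, -1.1, -0.224, -0.352, 0.206, -1.1, -0.224, -0.352, 0.206, -1.1, -0.224, -0.352, 0.206, -1.1, -0.504, -0.489, 0.17, -1.1, -0.504, -0.489, 0.17, -1.1])

```text
t: 4.43
tool_pos: [0.4383, -0.1138, 0.6747]
tool_rot: [3.022, -0.132, 0.051]
contact_force: [0.6, -1.1, 0.4]
opening: 0.0852
```

```bash
python3 st.py; python3 plan.py "[.49,.165,.72]"  "[.482,.163,.95]" "[.25,.12,.95]"
```

```text
t 4.4333
q [-0.3561, -0.2544, 1.1594, -0.1215, 2.1647, -0.3404]
tool_pos [0.4383, -0.1138, 0.6747]
tool_rot [3.0215, -0.132, 0.0515]
contact_force [0.5878, -1.137, 0.4416]
opening 0.0852
toolz [ 0.0288 -0.1178 -0.9926]
[.49,.165,.72] [0.03, -0.275, -0.076] rows 6.9
[.482,.163,.95] [0.031, -0.246, -0.305] rows 5.5
[.25,.12,.95] [-0.197, -0.183, -0.306] rows 5.7
R [[0.996, -0.089, 0.029], [-0.085, -0.989, -0.118], [0.039, 0.115, -0.993]] [-0.356 -0.254  1.159 -0.121  2.165 -0.34 ]
```

Call:
step_arm(targets=[0.03, -0.275, -0.076, 0, 0.03, -0.275, -0.076, 0, 0.03, -0.275, -0.076, 0, 0.03, -0.275, -0.076, 0, 0.03, -0.275, -0.15, 0, 0.031, -0.27, -0.2, 0, 0.031, -0.246, -0.305, 0, 0.031, -0.246, -0.305, 0, 0.031, -0.246, -0.305, 0, -0.1, -0.2, -0.305, 0, -0.197, -0.183, -0.306, 0, -0.197, -0.183, -0.306, 0])

```text
t: 5.43
tool_pos: [0.3703, 0.1261, 0.8781]
tool_rot: [3.021, -0.13, 0.07]
contact_force: [0.2, 0.8, 1.6]
opening: 0.0854
```

```bash
python3 st.py; python3 plan.py "[.15,.08,1.1]"
```

```text
t 5.4333
q [0.2273, 0.0266, 0.4687, -0.2524, 2.619, 0.0926]
tool_pos [0.3703, 0.1261, 0.8781]
tool_rot [3.0211, -0.1299, 0.07]
contact_force [0.1616, 0.8259, 1.5992]
opening 0.0854
toolz [ 0.041  -0.1184 -0.9921]
[.15,.08,1.1] [-0.204, 0.09, -0.224] rows 7.6
R [[0.995, -0.088, 0.041], [-0.083, -0.99, -0.118], [0.051, 0.114, -0.992]] [ 0.227  0.027  0.469 -0.252  2.619  0.093]
```

Call:
step_arm(targets=[-0.204, 0.05, -0.224, 0, -0.204, 0.05, -0.224, 0, -0.204, 0.05, -0.224, 0, -0.204, 0.05, -0.224, 0, -0.204, 0.05, -0.224, 0, -0.204, 0.05, -0.224, 0, -0.204, 0.05, -0.224, 0, -0.204, 0.05, -0.224, 0])

```text
t: 6.1
tool_pos: [0.245, 0.1054, 0.8828]
tool_rot: [3.021, -0.125, 0.144]
contact_force: [0.6, 0.2, 0.5]
opening: 0.0856
```

```bash
python3 st.py; python3 plan.py "[.15,.08,1.1]"
```

```text
t 6.1
q [0.2718, -0.2434, 0.6938, -0.2788, 2.6188, 0.1077]
tool_pos [0.245, 0.1054, 0.8828]
tool_rot [3.0214, -0.1253, 0.1438]
contact_force [0.6316, 0.2384, 0.5318]
opening 0.0856
toolz [ 0.0898 -0.1176 -0.989 ]
[.15,.08,1.1] [-0.071, 0.057, -0.22] rows 5.7
R [[0.992, -0.088, 0.09], [-0.077, -0.99, -0.118], [0.099, 0.11, -0.989]] [ 0.272 -0.243  0.694 -0.279  2.619  0.108]
```

Call:
step_arm(targets=[0.05, 0.0, -0.6, 0, 0.05, 0.0, -0.6, 0, 0.05, 0.0, -0.6, 0, 0.05, 0.0, -0.6, 0, 0.05, 0.0, -0.6, 0, 0.05, 0.0, -0.6, 0, 0.05, 0.0, -0.6, 0, 0.05, 0.0, -0.6, 0])

```text
t: 6.77
tool_pos: [0.2908, 0.1106, 0.9108]
tool_rot: [3.018, -0.121, 0.211]
contact_force: [0.1, 0.3, -0.0]
opening: 0.0854
```

```bash
python3 st.py; python3 plan.py "[.15,.08,1.1]"
```

```text
t 6.7667
q [0.2588, -0.106, 0.5083, -0.3032, 2.619, 0.067]
tool_pos [0.2908, 0.1106, 0.9108]
tool_rot [3.0181, -0.1215, 0.211]
contact_force [0.0917, 0.3103, -0.0317]
opening 0.0854
toolz [ 0.1339 -0.1187 -0.9839]
[.15,.08,1.1] [-0.11, 0.063, -0.201] rows 5.7
R [[0.987, -0.088, 0.134], [-0.072, -0.99, -0.119], [0.143, 0.108, -0.984]] [ 0.259 -0.106  0.508 -0.303  2.619  0.067]
```

Call:
step_arm(targets=[-0.2, 0.0, -0.6, 0, -0.2, 0.0, -0.6, 0])

```text
t: 6.93
tool_pos: [0.266, 0.1154, 0.9222]
tool_rot: [3.014, -0.119, 0.27]
contact_force: [-1.4, 0.6, 0.9]
opening: 0.0856
```

Call:
step_arm(targets=[-0.2, 0.0, -0.6, 0, -0.2, 0.0, -0.6, 0])

```text
t: 7.1
tool_pos: [0.2375, 0.1195, 0.9344]
tool_rot: [3.012, -0.116, 0.336]
contact_force: [-1.0, -1.2, 0.3]
opening: 0.0849
```

```bash
python3 st.py; python3 plan.py "[.15,.08,1.1]"
```

```text
t 7.1
q [0.3856, -0.1564, 0.4858, -0.389, 2.6198, 0.1059]
tool_pos [0.2375, 0.1195, 0.9344]
tool_rot [3.0116, -0.116, 0.3365]
contact_force [-0.9861, -1.2369, 0.2828]
opening 0.0849
toolz [ 0.2156 -0.1165 -0.9695]
[.15,.08,1.1] [-0.046, 0.063, -0.175] rows 4.6
R [[0.973, -0.088, 0.216], [-0.064, -0.991, -0.116], [0.224, 0.1, -0.97]] [ 0.386 -0.156  0.486 -0.389  2.62   0.106]
```

Call:
step_arm(targets=[-0.1, -0.3, -0.5, 0, -0.1, -0.3, -0.5, 0])

```text
t: 7.27
tool_pos: [0.2229, 0.1626, 0.9434]
tool_rot: [3.015, -0.117, 0.399]
contact_force: [-0.2, -0.5, -0.0]
opening: 0.0851
```

Call:
step_arm(targets=[-0.1, -0.3, -0.5, 0, -0.1, -0.3, -0.5, 0])

```text
t: 7.43
tool_pos: [0.2073, 0.2071, 0.9503]
tool_rot: [3.02, -0.114, 0.454]
contact_force: [-0.5, -0.7, 0.5]
opening: 0.0857
```

```bash
python3 st.py; python3 plan.py "[.15,.08,1.1]"
```

```text
t 7.4333
q [0.7924, -0.0477, 0.3545, -0.5805, 2.6195, 0.331]
tool_pos [0.2073, 0.2071, 0.9503]
tool_rot [3.0201, -0.1138, 0.4544]
contact_force [-0.514, -0.7073, 0.495]
opening 0.0857
toolz [ 0.2901 -0.0953 -0.9522]
[.15,.08,1.1] [-0.003, 0.142, -0.147] rows 4.9
R [[0.953, -0.086, 0.29], [-0.061, -0.994, -0.095], [0.296, 0.073, -0.952]] [ 0.792 -0.048  0.354 -0.581  2.619  0.331]
```

Call:
step_arm(targets=[-0.1, -0.2, -0.5, 0, -0.1, -0.2, -0.5, 0])

```text
t: 7.6
tool_pos: [0.186, 0.2377, 0.9575]
tool_rot: [3.027, -0.107, 0.511]
contact_force: [-0.7, -1.0, 0.1]
opening: 0.0854
```

Call:
step_arm(targets=[-0.1, -0.2, -0.5, 0, -0.1, -0.2, -0.5, 0])

```text
t: 7.77
tool_pos: [0.1614, 0.2652, 0.9639]
tool_rot: [3.035, -0.101, 0.566]
contact_force: [1.0, 0.5, -0.0]
opening: 0.0855
```

```bash
python3 st.py; python3 plan.py "[.15,.08,1.1]"
```

```text
t 7.7667
q [1.098, 0.0487, 0.2287, -0.7714, 2.6196, 0.4438]
tool_pos [0.1614, 0.2652, 0.9639]
tool_rot [3.0352, -0.1009, 0.5658]
contact_force [0.9735, 0.5394, -0.0342]
opening 0.0855
toolz [ 0.358  -0.0635 -0.9316]
[.15,.08,1.1] [0.049, 0.191, -0.119] rows 5.5
R [[0.931, -0.074, 0.358], [-0.055, -0.996, -0.063], [0.361, 0.04, -0.932]] [ 1.098  0.049  0.229 -0.771  2.62   0.444]
```

Call:
step_arm(targets=[-0.2, 0.0, -0.5, 0, -0.2, 0.0, -0.5, 0])

```text
t: 7.93
tool_pos: [0.1209, 0.2662, 0.9692]
tool_rot: [3.042, -0.094, 0.618]
contact_force: [-1.0, -1.1, 0.5]
opening: 0.0857
```

Call:
step_arm(targets=[-0.2, 0.0, -0.5, 0, -0.2, 0.0, -0.5, 0])

```text
t: 8.1
tool_pos: [0.0816, 0.2642, 0.9757]
tool_rot: [3.053, -0.087, 0.677]
contact_force: [0.0, -0.3, 0.7]
opening: 0.0855
```

```bash
python3 st.py; python3 plan.py "[.15,.08,1.1]"
```

```text
t 8.1
q [1.4294, 0.0334, 0.2263, -1.0066, 2.6198, 0.5376]
tool_pos [0.0816, 0.2642, 0.9757]
tool_rot [3.0532, -0.0869, 0.6768]
contact_force [0.0233, -0.3281, 0.7219]
opening 0.0855
toolz [ 0.4219 -0.0248 -0.9063]
[.15,.08,1.1] [0.124, 0.18, -0.079] rows 5.6
R [[0.905, -0.057, 0.422], [-0.051, -0.998, -0.025], [0.423, 0.001, -0.906]] [ 1.429  0.033  0.226 -1.007  2.62   0.538]
```

Call:
step_arm(targets=[0.3, 0.2, -0.38, 0, 0.3, 0.2, -0.38, 0])

```text
t: 8.27
tool_pos: [0.1116, 0.2284, 0.9986]
tool_rot: [-3.058, 0.065, -0.711]
contact_force: [-0.2, -1.1, 0.4]
opening: 0.0853
```

Call:
step_arm(targets=[0.2, 0.15, -0.45, 0, 0.2, 0.15, -0.45, 0])

```text
t: 8.43
tool_pos: [0.1228, 0.1928, 1.0127]
tool_rot: [-3.038, 0.059, -0.738]
contact_force: [0.7, 0.4, 0.7]
opening: 0.085
```

```bash
python3 st.py; python3 plan.py "[.15,.08,1.1]"
```

```text
t 8.4333
q [1.2015, 0.0462, 0.055, -1.0239, 2.6194, 0.2393]
tool_pos [0.1228, 0.1928, 1.0127]
tool_rot [-3.0381, 0.0588, -0.7381]
contact_force [0.6998, 0.3674, 0.6968]
opening 0.085
toolz [ 0.4589  0.0053 -0.8885]
[.15,.08,1.1] [0.069, 0.11, -0.066] rows 3.5
R [[0.888, -0.033, 0.459], [-0.04, -0.999, 0.005], [0.458, -0.023, -0.888]] [ 1.202  0.046  0.055 -1.024  2.619  0.239]
```

Call:
step_arm(targets=[0.08, 0.3, -0.15, 0, 0.08, 0.3, -0.15, 0, 0.08, 0.3, -0.15, 0])

```text
t: 8.68
tool_pos: [0.1155, 0.0961, 1.0324]
tool_rot: [-3.021, 0.06, -0.813]
contact_force: [1.0, 0.3, 0.4]
opening: 0.0854
```

```bash
python3 st.py; python3 plan.py "[.15,.08,1.1]"
```

```text
t 8.6833
q [0.9744, -0.0619, 0.055, -0.9805, 2.6194, 0.0321]
tool_pos [0.1155, 0.0961, 1.0324]
tool_rot [-3.0211, 0.06, -0.8134]
contact_force [0.9885, 0.3081, 0.3861]
opening 0.0854
toolz [ 0.5021  0.0019 -0.8648]
[.15,.08,1.1] [0.064, 0.013, -0.041] rows 1.8
R [[0.864, -0.034, 0.502], [-0.04, -0.999, 0.002], [0.502, -0.022, -0.865]] [ 0.974 -0.062  0.055 -0.98   2.619  0.032]
```

```bash
cat > geo.py <<'E'
import numpy as np
yaw=-.073
ex=np.array([np.cos(yaw),np.sin(yaw),0]);ey=np.array([-np.sin(yaw),np.cos(yaw),0]);ez=np.array([0,0,1.])
sx=ex*np.cos(np.pi/6)+ez*.5; nn=-ex*.5+ez*np.cos(np.pi/6)
V=[None,-.0085,-.1345,-.2605]
def tcp(k,h,ds=0,dv=0): return sx*(.5435+ds)+ey*(V[k]+dv)+nn*(-.2275+h)
E
python3 - <<'E'
from plan import *; from geo import *; import kin
q=o["q"]
for w in ([.3,.05,.75],[.42,-.04,.45],tcp(1,.14)):
    print(np.round(w,3),to(w)); Rt=R
    for a in np.linspace(.25,1,4):
        pass
    q,e=kin.ik(np.array(w),R@Rn.from_euler('z',.023).as_matrix(),q);print(q.round(3),round(e,4))
E
```

```text
[0.3  0.05 0.75] [0.02  0.046 0.337]
[-0.16  -0.735  1.363  0.09   1.992 -0.038] 0.0
[ 0.42 -0.04  0.45] [-0.024  0.138  0.656]
[-0.41  -0.849  1.982  0.203  1.521 -0.306] 0.0
[ 0.512 -0.046  0.196] [-0.071  0.147  0.922]
[-0.324 -0.566  2.243  0.197  0.97  -0.332] 0.0
```

Call:
step_arm(targets=[0.02, 0.046, 0.337, 0.023, 0.02, 0.046, 0.337, 0.023, 0.02, 0.046, 0.337, 0.023, 0.02, 0.046, 0.337, 0.023, 0.02, 0.046, 0.337, 0.023, 0.02, 0.046, 0.337, 0.023, 0.02, 0.046, 0.337, 0.023, 0.0, 0.09, 0.5, 0.023, -0.024, 0.138, 0.656, 0.023, -0.024, 0.138, 0.656, 0.023, -0.024, 0.138, 0.656, 0.023, -0.024, 0.138, 0.656, 0.023])

```text
t: 9.68
tool_pos: [0.2913, 0.0281, 0.7245]
tool_rot: [-3.014, 0.097, -0.815]
contact_force: [0.5, 0.3, 0.5]
opening: 0.0852
```

```bash
python3 st.py
python3 - <<'E'
from plan import *; from geo import *
print(to(tcp(1,.14)),R.T@sx)
E
```

```text
t 9.6833
q [-0.3231, -0.8042, 1.444, 0.177, 1.9909, -0.1444]
tool_pos [0.2913, 0.0281, 0.7245]
tool_rot [-3.0143, 0.0965, -0.8149]
contact_force [0.4777, 0.3199, 0.5097]
opening 0.0852
toolz [ 0.5039  0.0009 -0.8638]
[-0.07   0.079  0.568] [ 0.99999413 -0.00106374  0.00325624]
```

Call:
step_arm(targets=[-0.07, 0.079, 0.568, 0, -0.07, 0.079, 0.568, 0, -0.07, 0.079, 0.568, 0, -0.07, 0.079, 0.568, 0, -0.07, 0.079, 0.568, 0, -0.07, 0.079, 0.568, 0, -0.07, 0.079, 0.568, 0, -0.07, 0.079, 0.568, 0, -0.07, 0.079, 0.568, 0, -0.07, 0.079, 0.568, 0, -0.07, 0.079, 0.568, 0, -0.07, 0.079, 0.568, 0])

```text
t: 10.68
tool_pos: [0.4827, -0.0353, 0.2672]
tool_rot: [-3.014, 0.096, -0.818]
contact_force: [1.3, 0.4, -0.3]
opening: 0.0851
```

Call:
step_arm(targets=[-0.01, 0.012, 0.07, 0, -0.01, 0.012, 0.07, 0, -0.01, 0.012, 0.07, 0])

```text
t: 10.93
tool_pos: [0.5054, -0.0454, 0.1922]
tool_rot: [-3.016, 0.097, -0.796]
contact_force: [0.4, 0.7, -1.9]
opening: 0.0853
```

```bash
python3 st.py
python3 - <<'E'
from plan import *; from geo import *
print(to(tcp(1,.14)),to(tcp(1,.009)),R.T@sx)
p=imaging.get_image("wrist");save(p,"w1")
W,ok=cloud(p);Q=W@np.stack([sx,ey,nn],1)
M=ok&(abs(Q[...,2]+.1835)<.006)&(p["color"].min(-1)>110)&(abs(Q[...,0]-.5435)<.05)
q=Q[M]
for k in (1,2,3):
    a=q[abs(q[:,1]-[0,-.0085,-.1345,-.2605][k])<.06]
    if len(a)>50: print(k,len(a),np.percentile(a,[.5,50,99.5],axis=0).round(4).tolist())
E
```

```text
t 10.9333
q [-0.328, -0.5796, 2.2562, 0.1976, 0.982, -0.3331]
tool_pos [0.5054, -0.0454, 0.1922]
tool_rot [-3.0157, 0.0972, -0.7965]
contact_force [0.3944, 0.7084, -1.8999]
opening 0.0853
toolz [ 0.4939  0.0044 -0.8695]
[0.008 0.    0.   ] [0.009 0.005 0.131] [ 0.99996138 -0.00240341 -0.0084532 ]
1 9038 [[0.5173, -0.0615, -0.1851], [0.5425, -0.0024, -0.1825], [0.5676, 0.0483, -0.1808]]
2 4768 [[0.5172, -0.1554, -0.1876], [0.542, -0.1129, -0.1825], [0.5676, -0.0772, -0.1809]]
```

View pics/w1.png

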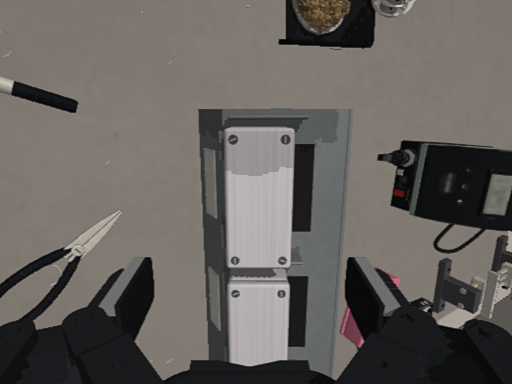

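Call:
step_arm(targets=[0.009, 0.002, 0.03, 0, 0.009, 0.003, 0.06, 0, 0.009, 0.004, 0.09, 0, 0.009, 0.004, 0.115, 0, 0.009, 0.004, 0.131, 0, 0.009, 0.004, 0.131, 0, 0.009, 0.004, 0.131, 0])

```text
t: 11.57
tool_pos: [0.5806, -0.0497, 0.0898]
tool_rot: [-3.014, 0.095, -0.809]
contact_force: [0.9, -0.4, 0.3]
opening: 0.0853
```

```bash
python3 st.py
python3 - <<'E'
from plan import *; from geo import *
print(to(tcp(1,.009)),R.T@sx,R.T@ey)
E
```

```text
t 11.5667
q [-0.2823, -0.2093, 2.1756, 0.2282, 0.6817, -0.3604]
tool_pos [0.5806, -0.0497, 0.0898]
tool_rot [-3.0138, 0.0953, -0.8087]
contact_force [0.9342, -0.4168, 0.323]
opening 0.0853
toolz [ 0.5007  0.0032 -0.8656]
[-0.006  0.002  0.005] [ 9.99999457e-01 -8.93966814e-04 -5.34637413e-04] [-8.72044978e-04 -9.99211814e-01  3.96861431e-02]
```

Call:
step_arm(targets=[-0.006, 0.002, 0.005, 0, -0.006, 0.002, 0.005, 0])

```text
t: 11.73
tool_pos: [0.5783, -0.0516, 0.0845]
tool_rot: [-3.013, 0.095, -0.813]
contact_force: [-0.9, 0.2, 0.1]
opening: 0.0854
```

Call:
step_arm(targets=[0, 0, 0, 0, 0, 0, 0, 0, 0, 0, 0, 0, 0, 0, 0, 0, 0, 0, 0, 0, 0, 0, 0, 0], grip=0.04, force=60)

```text
t: 12.23
tool_pos: [0.5782, -0.0516, 0.0855]
tool_rot: [-3.014, 0.094, -0.813]
contact_force: [-9.0, -0.1, 8.6]
opening: 0.0514
```

```bash
python3 st.py
python3 - <<'E'
from plan import *; from geo import *
print(R.T@(nn*.04))
E
```

```text
t 12.2333
q [-0.2882, -0.2093, 2.1847, 0.236, 0.6713, -0.3739]
tool_pos [0.5782, -0.0516, 0.0855]
tool_rot [-3.0135, 0.0941, -0.8132]
contact_force [-8.995, -0.1124, 8.5523]
opening 0.0514
toolz [ 0.5032  0.0025 -0.8642]
[ 9.33821542e-05 -1.56763262e-03 -3.99691607e-02]
```

Call:
step_arm(targets=[0, 0, -0.01, 0, 0, -0.001, -0.025, 0, 0, -0.002, -0.04, 0, 0, -0.002, -0.04, 0, 0, -0.002, -0.04, 0, 0, -0.002, -0.04, 0])

```text
t: 12.73
tool_pos: [0.5578, -0.0496, 0.1192]
tool_rot: [-3.014, 0.094, -0.811]
contact_force: [0.1, -0.1, -2.2]
opening: 0.051
```

```bash
python3 st.py
python3 - <<'E'
from plan import *
for i in range(4):
    print(o["contact_force"].round(2),o["wrist_torque"].round(3));imaging.get_image("wrist");o=monitor.get_obs()
E
```

```text
t 12.7333
q [-0.2975, -0.3238, 2.2121, 0.2195, 0.7593, -0.3565]
tool_pos [0.5578, -0.0496, 0.1192]
tool_rot [-3.0137, 0.0942, -0.8114]
contact_force [0.115, -0.0791, -2.1604]
opening 0.051
toolz [ 0.5022  0.0028 -0.8648]
[ 0.11 -0.08 -2.16] [-0.002  0.439 -0.006]
[-0.28 -0.32 -1.81] [-0.007  0.417 -0.015]
[ 0.13  0.13 -2.14] [-0.016  0.386 -0.032]
[ 0.51 -0.38 -1.75] [ 0.034  0.375 -0.009]
```

About -2.0 N means case_1 is empty, so I'm returning it home.

Call:
step_arm(targets=[0, 0.001, 0.015, 0, 0, 0.001, 0.03, 0, 0, 0.002, 0.0385, 0, 0, 0.002, 0.0385, 0, 0, 0.002, 0.0385, 0])

```text
t: 13.35
tool_pos: [0.5769, -0.0514, 0.0847]
tool_rot: [-3.014, 0.094, -0.808]
contact_force: [0.3, -0.5, -1.8]
opening: 0.0512
```

```bash
python3 st.py
```

```text
t 13.35
q [-0.2887, -0.2101, 2.186, 0.2355, 0.6743, -0.3736]
tool_pos [0.5769, -0.0514, 0.0847]
tool_rot [-3.014, 0.0944, -0.808]
contact_force [0.2748, -0.5328, -1.7532]
opening 0.0512
toolz [ 0.5003  0.0034 -0.8659]
```

Call:
step_arm(targets=[0, 0, 0.002, 0, 0, 0, 0.002, 0])

```text
t: 13.52
tool_pos: [0.5778, -0.0515, 0.0839]
tool_rot: [-3.014, 0.093, -0.806]
contact_force: [-11.7, 0.9, 9.8]
opening: 0.0508
```

```bash
python3 st.py
```

```text
t 13.5167
q [-0.2882, -0.2055, 2.1832, 0.2355, 0.6741, -0.3743]
tool_pos [0.5778, -0.0515, 0.0839]
tool_rot [-3.0144, 0.0929, -0.8055]
contact_force [-11.7355, 0.8793, 9.8044]
opening 0.0508
toolz [ 0.4989  0.004  -0.8666]
```

Call:
step_arm(targets=[0, 0, 0, 0, 0, 0, 0, 0, 0, 0, 0, 0, 0, 0, 0, 0, 0, 0, -0.02, 0, 0, -0.001, -0.045, 0, 0, -0.002, -0.065, 0, 0, 0.02, -0.067, 0, 0, 0.06, -0.068, 0, 0, 0.1, -0.07, 0, 0, 0.124, -0.07, 0, 0, 0.124, -0.07, 0], grip=0.0854)

```text
t: 14.52
tool_pos: [0.5364, -0.18, 0.1412]
tool_rot: [-3.017, 0.1, -0.809]
contact_force: [1.0, 1.0, 0.3]
opening: 0.0856
```

```bash
python3 st.py
python3 - <<'E'
from plan import *; from geo import *
print("to2",to(tcp(2,.007)),R.T@sx)
p=imaging.get_image("side");save(p,"s2")
W,ok=cloud(p);Q=W@np.stack([sx,ey,nn],1)
M=ok&(abs(Q[...,2]+.1835)<.008)&(p["color"].min(-1)>110)&(abs(Q[...,0]-.5435)<.05)
q=Q[M]
a=q[abs(q[:,1]+.0085)<.062]; print(len(a),np.percentile(a,[.5,50,99.5],axis=0).round(4).tolist())
E
```

```text
t 14.5167
q [-0.5969, -0.3109, 2.1622, 0.373, 0.8795, -0.7099]
tool_pos [0.5364, -0.18, 0.1412]
tool_rot [-3.0168, 0.1005, -0.8088]
contact_force [1.0122, 0.9522, 0.2956]
opening 0.0856
toolz [ 5.002e-01 -5.000e-04 -8.659e-01]
to2 [-0.002 -0.003  0.069] [ 9.99994437e-01 -3.22369522e-03 -8.56262170e-04]
275 [[0.5181, -0.0664, -0.1912], [0.5508, -0.0309, -0.1835], [0.5696, 0.0447, -0.1816]]
```

View pics/s2.png

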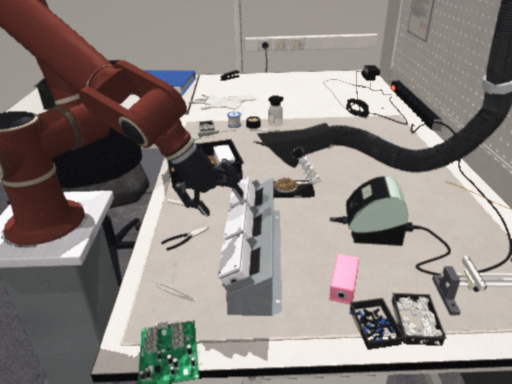

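Call:
step_arm(targets=[-0.002, -0.003, 0.03, 0, -0.002, -0.003, 0.055, 0, -0.002, -0.003, 0.067, 0, -0.002, -0.003, 0.067, 0, -0.002, -0.003, 0.067, 0])

```text
t: 14.98
tool_pos: [0.5678, -0.1734, 0.0807]
tool_rot: [-3.015, 0.097, -0.803]
contact_force: [0.6, -0.8, 0.3]
opening: 0.0858
```

Call:
step_arm(targets=[0, 0, 0, 0, 0, 0, 0, 0, 0, 0, 0, 0, 0, 0, 0, 0, 0, 0, 0, 0, 0, 0, 0, 0], grip=0.04)

```text
t: 15.48
tool_pos: [0.5681, -0.1735, 0.0822]
tool_rot: [-3.015, 0.096, -0.806]
contact_force: [-5.6, 2.2, 5.9]
opening: 0.0517
```

```bash
python3 st.py
python3 - <<'E'
from plan import *; from geo import *
print(R.T@(nn*.04),to(tcp(2,.009)))
E
```

```text
t 15.4833
q [-0.5475, -0.1446, 2.1344, 0.401, 0.7374, -0.7259]
tool_pos [0.5681, -0.1735, 0.0822]
tool_rot [-3.0145, 0.0962, -0.8056]
contact_force [-5.6372, 2.2215, 5.8535]
opening 0.0517
toolz [ 0.4989  0.0032 -0.8666]
[-0.00010613 -0.00158404 -0.03996848] [ 0.001  0.003 -0.   ]
```

Call:
step_arm(targets=[0, 0, -0.01, 0, 0, -0.001, -0.025, 0, 0, -0.002, -0.04, 0, 0, -0.002, -0.04, 0, 0, -0.002, -0.04, 0, 0, -0.002, -0.04, 0])

```text
t: 15.98
tool_pos: [0.5473, -0.1712, 0.1153]
tool_rot: [-3.014, 0.096, -0.802]
contact_force: [-0.0, 0.8, -6.5]
opening: 0.0514
```

```bash
python3 st.py
python3 - <<'E'
from plan import *
for i in range(3):
    print(o["contact_force"].round(2),o["wrist_torque"].round(3));imaging.get_image("wrist");o=monitor.get_obs()
E
```

```text
t 15.9833
q [-0.5675, -0.252, 2.1618, 0.3789, 0.8208, -0.7058]
tool_pos [0.5473, -0.1712, 0.1153]
tool_rot [-3.0145, 0.0964, -0.8019]
contact_force [-0.0022, 0.8286, -6.5176]
opening 0.0514
toolz [ 0.497   0.0042 -0.8678]
[-0.    0.83 -6.52] [0.022 0.733 0.05 ]
[ 0.19  0.52 -5.96] [-0.007  0.68   0.007]
[ 0.56  0.26 -5.57] [0.02  0.709 0.079]
```

Case_2 reads about 6 N, so it's the heavy one. Next is the tote pose.

Run:
```python
from h import *
pts=[]
for n in ["scene","side"]:
    z=np.load(n+".npz");W=z["W"];c=z["c"].astype(int);ok=z["ok"]
    reg=ok&(abs(W[...,0]-.43)<.2)&(abs(W[...,1]-.26)<.18)
    # rim: dark pts at z~.072
    rim=reg&(abs(W[...,2]-.072)<.004)&(c.max(-1)<90)
    P=W[rim][:,:2].astype(np.float32); print(n,"rim",len(P),cv2.minAreaRect(P),np.percentile(W[rim][:,2],[5,50,95]).round(4))
    pad=reg&(c[...,0]>100)&(c[...,0]-c[...,2]>30)&(W[...,2]<.065)
    Q=W[pad];print("pad",len(Q),np.percentile(Q,[2,50,98],axis=0).round(4).tolist())
    lid=reg&(c.min(-1)>140)&(W[...,2]>.05);
    L=W[lid].astype(np.float32);print("packed",len(L),np.percentile(L,[2,50,98],axis=0).round(4).tolist(),cv2.minAreaRect(L[abs(L[:,2]-np.median(L[:,2]))<.005][:,:2]))
    pts.append(P)
print(cv2.minAreaRect(np.vstack(pts)))
```

```text
scene rim 1235 ((0.43735846877098083, 0.2521967589855194), (0.23642951250076294, 0.18970608711242676), 13.866429328918457) [0.0691 0.0722 0.0748]
pad 2551 [[0.343, 0.1634, 0.0194], [0.4106, 0.2376, 0.0228], [0.4784, 0.3015, 0.026]]Traceback (most recent call last):
  File "<stdin>", line 12, in <module>
cv2.error: OpenCV(4.12.0) /io/opencv/modules/imgproc/src/convhull.cpp:143: error: (-215:Assertion failed) total >= 0 && (depth == CV_32F || depth == CV_32S) in function 'convexHull'
```

```bash
cat > tote.py <<'E'
from h import *
for n in ["scene","side"]:
    z=np.load(n+".npz");W=z["W"];c=z["c"].astype(int);ok=z["ok"]
    reg=ok&(abs(W[...,0]-.43)<.2)&(abs(W[...,1]-.25)<.2)
    rim=reg&(abs(W[...,2]-.072)<.003)&(c.max(-1)<90)
    P=W[rim][:,:2]
    best=[]
    for yaw in np.arange(-.4,.4,.01):
        C,S=np.cos(yaw),np.sin(yaw);u=P@[C,S];v=P@[-S,C]
        lo,hi=np.percentile(u,[1.5,98.5]);l2,h2=np.percentile(v,[1.5,98.5])
        best.append(((hi-lo)*(h2-l2),yaw,hi-lo,h2-l2,(C*(lo+hi)/2-S*(l2+h2)/2),(S*(lo+hi)/2+C*(l2+h2)/2)))
    print(n,np.round(min(best),4))
    pad=reg&(c[...,0]>100)&(c[...,0]-c[...,2]>30)&(W[...,2]<.065)
    lid=reg&(c.min(-1)>130)&(W[...,2]>.04)
    for nm,m in (("pad",pad),("lid",lid)):
        L=W[m]; zz=np.median(L[:,2]) if len(L) else 0
        if len(L)<30: print(nm,len(L));continue
        L=L[abs(L[:,2]-zz)<.005].astype(np.float32);print(nm,len(L),zz,cv2.minAreaRect(np.ascontiguousarray(L[:,:2])))
E
python3 tote.py
```

```text
scene [0.0434 0.23   0.2335 0.186  0.4368 0.2525]
pad 2547 0.022765637191467444 ((0.41768819093704224, 0.23261849582195282), (0.1536789834499359, 0.1355655938386917), 14.392559051513672)
lid 793 0.06641519023012823 ((0.506171703338623, 0.27390503883361816), (0.051389601081609726, 0.1133224219083786), 13.626107215881348)
side [0.0423 0.23   0.2304 0.1836 0.438  0.246 ]
pad 350 0.022111386481467224 ((0.3998335599899292, 0.2850957214832306), (0.1520664095878601, 0.06884954869747162), 14.248052597045898)
lid 243 0.06608633655936334 ((0.5070736408233643, 0.2693350315093994), (0.05027763545513153, 0.11688299477100372), 13.620996475219727)
```

Run:
```python
from plan import *; from geo import *; import kin
q0=o["q"]
for z in (.2,.25,.3,.4,.5):
  for x in (.30,.34,.38,.42,.46):
    q,e=kin.ik(np.array([x,.045,z]),R,np.array([-.1,-.7,2.2,0,1,-.2]));print(z,x,q.round(2),round(e,3))
print(to([.48,-.1,.30]),to([.42,.045,.30]))
```

```text
0.2 0.3 [ 0.   -1.01  2.43 -0.05  1.36  0.08] 0.076
0.2 0.34 [-0.06 -1.01  2.44  0.    1.29  0.01] 0.047
0.2 0.38 [-0.1  -1.01  2.45  0.05  1.21 -0.04] 0.016
0.2 0.42 [-0.11 -0.92  2.42  0.07  1.13 -0.06] 0.0
0.2 0.46 [-0.1  -0.76  2.34  0.06  1.04 -0.05] 0.0
0.25 0.3 [-0.01 -1.01  2.34 -0.04  1.45  0.07] 0.075
0.25 0.34 [-0.06 -1.01  2.36  0.01  1.37  0.01] 0.046
0.25 0.38 [-0.1  -1.01  2.37  0.05  1.3  -0.04] 0.016
0.25 0.42 [-0.11 -0.93  2.35  0.06  1.21 -0.05] 0.0
0.25 0.46 [-0.1  -0.78  2.27  0.06  1.13 -0.04] 0.0
0.3 0.3 [-0.02 -1.01  2.26 -0.03  1.53  0.05] 0.07
0.3 0.34 [-0.07 -1.01  2.27  0.01  1.45 -0.  ] 0.042
0.3 0.38 [-0.11 -1.01  2.29  0.05  1.37 -0.04] 0.013
0.3 0.42 [-0.11 -0.93  2.26  0.06  1.29 -0.05] 0.0
0.3 0.46 [-0.1  -0.79  2.2   0.06  1.21 -0.04] 0.0
0.4 0.3 [-0.06 -1.01  2.09 -0.    1.66  0.02] 0.052
0.4 0.34 [-0.1  -1.01  2.11  0.04  1.58 -0.03] 0.025
0.4 0.38 [-0.13 -1.    2.13  0.07  1.5  -0.05] 0.0
0.4 0.42 [-0.11 -0.88  2.08  0.06  1.43 -0.04] 0.0
0.4 0.46 [-0.1  -0.76  2.02  0.05  1.37 -0.03] 0.0
0.5 0.3 [-0.12 -1.01  1.93  0.05  1.76 -0.03] 0.024
0.5 0.34 [-0.15 -1.01  1.96  0.08  1.68 -0.06] 0.0
0.5 0.38 [-0.13 -0.9   1.92  0.07  1.61 -0.04] 0.0
0.5 0.42 [-0.11 -0.8   1.87  0.06  1.55 -0.03] 0.0
0.5 0.46 [-0.1  -0.7   1.82  0.05  1.5  -0.02] 0.0
[ 0.028 -0.074 -0.194] [-0.033 -0.215 -0.223]
```

Call:
step_arm(targets=[0.002, -0.004, -0.03, 0, 0.015, -0.04, -0.1, 0, 0.028, -0.074, -0.15, 0, 0.028, -0.074, -0.194, 0, 0.028, -0.074, -0.194, 0, -0.003, -0.14, -0.21, 0, -0.033, -0.215, -0.223, 0, -0.033, -0.215, -0.223, 0, -0.033, -0.215, -0.223, 0, -0.033, -0.215, -0.223, 0])

```text
t: 16.97
tool_pos: [0.4178, 0.0521, 0.3007]
tool_rot: [-3.007, 0.077, -0.801]
contact_force: [1.0, -0.2, -5.4]
opening: 0.0509
```

```bash
python3 st.py;  python3 plan.py "[.25,.045,.3]"
```

```text
t 16.9667
q [-0.0954, -0.9322, 2.2648, 0.0652, 1.2918, -0.0455]
tool_pos [0.4178, 0.0521, 0.3007]
tool_rot [-3.0068, 0.0771, -0.8007]
contact_force [1.0076, -0.194, -5.365]
opening 0.0509
toolz [ 0.4976  0.0153 -0.8672]
[.25,.045,.3] [-0.145, 0.014, -0.083] rows 4.0
R [[0.866, -0.04, 0.498], [-0.055, -0.998, 0.015], [0.496, -0.041, -0.867]] [-0.095 -0.932  2.265  0.065  1.292 -0.045]
```

Now I'll ratchet inward to take the tilt off.

Call:
step_arm(targets=[-0.145, 0.01, -0.083, 0, -0.145, 0.01, -0.083, 0, -0.145, 0.01, -0.083, 0])

```text
t: 17.22
tool_pos: [0.385, 0.0639, 0.3087]
tool_rot: [-3.025, 0.079, -0.757]
contact_force: [-0.1, 0.5, -4.8]
opening: 0.0509
```

Call:
step_arm(targets=[-0.15, 0.01, -0.08, 0, -0.15, 0.01, -0.08, 0])

```text
t: 17.38
tool_pos: [0.3701, 0.0814, 0.3187]
tool_rot: [-3.044, 0.082, -0.715]
contact_force: [0.4, -0.1, -4.6]
opening: 0.0511
```

```bash
python3 st.py;  python3 plan.py "[.15,.045,.3]"
```

```text
t 17.3833
q [0.0275, -1.0089, 2.2552, -0.0109, 1.434, 0.0806]
tool_pos [0.3701, 0.0814, 0.3187]
tool_rot [-3.0438, 0.0824, -0.7151]
contact_force [0.3595, -0.058, -4.5744]
opening 0.0511
toolz [ 0.4453  0.0014 -0.8954]
[.15,.045,.3] [-0.203, 0.047, -0.081] rows 5.4
R [[0.894, -0.048, 0.445], [-0.054, -0.999, 0.001], [0.445, -0.026, -0.895]] [ 0.027 -1.009  2.255 -0.011  1.434  0.081]
```

Call:
step_arm(targets=[-0.25, 0.08, -0.12, 0, -0.25, 0.08, -0.12, 0, -0.25, 0.08, -0.12, 0])

```text
t: 17.63
tool_pos: [0.3551, 0.0901, 0.335]
tool_rot: [-3.064, 0.087, -0.675]
contact_force: [0.7, -0.1, -5.3]
opening: 0.0511
```

Call:
step_arm(targets=[-0.25, 0.08, -0.12, 0, -0.25, 0.08, -0.12, 0])

```text
t: 17.8
tool_pos: [0.3388, 0.0989, 0.35]
tool_rot: [3.067, -0.092, 0.633]
contact_force: [1.0, 0.7, -6.6]
opening: 0.0512
```

```bash
python3 st.py;  python3 plan.py "[.15,.045,.3]"
```

```text
t 17.8
q [0.13, -1.0093, 2.193, -0.0717, 1.5571, 0.1764]
tool_pos [0.3388, 0.0989, 0.35]
tool_rot [3.0668, -0.092, 0.6328]
contact_force [1.0237, 0.7241, -6.635]
opening 0.0512
toolz [ 0.3952 -0.0206 -0.9184]
[.15,.045,.3] [-0.19, 0.065, -0.028] rows 4.9
R [[0.917, -0.059, 0.395], [-0.056, -0.998, -0.021], [0.396, -0.003, -0.918]] [ 0.13  -1.009  2.193 -0.072  1.557  0.176]
```

```bash
python3 plan.py "[.36,-.02,.28]" "[.2,-.05,.28]"
```

```text
[.36,-.02,.28] [-0.002, 0.118, 0.075] rows 3.4
[.2,-.05,.28] [-0.147, 0.157, 0.012] rows 3.9
R [[0.917, -0.059, 0.395], [-0.056, -0.998, -0.021], [0.396, -0.003, -0.918]] [ 0.13  -1.009  2.193 -0.072  1.557  0.176]
```

Call:
step_arm(targets=[-0.002, 0.118, 0.075, 0, -0.002, 0.118, 0.075, 0, -0.002, 0.118, 0.075, 0, -0.08, 0.15, 0.04, 0, -0.147, 0.157, 0.012, 0, -0.147, 0.157, 0.012, 0])

```text
t: 18.3
tool_pos: [0.3603, -0.0457, 0.2951]
tool_rot: [3.079, -0.096, 0.588]
contact_force: [0.5, 0.2, -5.2]
opening: 0.0511
```

Call:
step_arm(targets=[-0.2, 0.08, -0.06, 0, -0.2, 0.08, -0.06, 0])

```text
t: 18.47
tool_pos: [0.3428, -0.0854, 0.2981]
tool_rot: [-3.09, 0.092, -0.551]
contact_force: [-0.3, -0.7, -5.8]
opening: 0.0513
```

```bash
python3 st.py
```

```text
t 18.4667
q [-0.6147, -1.0096, 2.2696, 0.1935, 1.5842, -0.5235]
tool_pos [0.3428, -0.0854, 0.2981]
tool_rot [-3.0898, 0.0921, -0.5513]
contact_force [-0.3082, -0.6615, -5.8317]
opening 0.0513
toolz [ 0.3456 -0.0086 -0.9384]
```

Call:
step_arm(targets=[-0.25, -0.02, -0.08, 0, -0.25, -0.02, -0.08, 0])

```text
t: 18.63
tool_pos: [0.3271, -0.1006, 0.3053]
tool_rot: [-3.087, 0.093, -0.507]
contact_force: [0.7, 0.7, -5.2]
opening: 0.0512
```

Call:
step_arm(targets=[-0.25, -0.02, -0.06, 0, -0.25, -0.02, -0.06, 0])

```text
t: 18.8
tool_pos: [0.308, -0.1199, 0.3102]
tool_rot: [-3.082, 0.09, -0.466]
contact_force: [-0.2, 0.0, -6.1]
opening: 0.0511
```

Call:
step_arm(targets=[-0.25, -0.02, -0.05, 0, -0.25, -0.02, -0.05, 0])

```text
t: 18.97
tool_pos: [0.2817, -0.1453, 0.3139]
tool_rot: [-3.073, 0.084, -0.43]
contact_force: [-0.6, 0.6, -5.7]
opening: 0.0515
```

```bash
python3 st.py
```

```text
t 18.9667
q [-0.9374, -1.0097, 2.2331, 0.2464, 1.7685, -0.8156]
tool_pos [0.2817, -0.1453, 0.3139]
tool_rot [-3.0731, 0.0845, -0.4298]
contact_force [-0.6418, 0.5879, -5.6509]
opening 0.0515
toolz [ 0.2751  0.0295 -0.961 ]
```

```bash
python3 plan.py "[.33,.03,.28]" "[.2,.06,.28]"
```

```text
[.33,.03,.28] [0.027, -0.176, 0.051] rows 4.4
[.2,.06,.28] [-0.1, -0.199, 0.016] rows 3.2
R [[0.96, -0.049, 0.275], [-0.059, -0.998, 0.03], [0.273, -0.045, -0.961]] [-0.937 -1.01   2.233  0.246  1.768 -0.816]
```

Call:
step_arm(targets=[0.027, -0.176, 0.051, 0, 0.027, -0.176, 0.051, 0, 0.027, -0.176, 0.051, 0, 0.027, -0.176, 0.051, 0, -0.05, -0.19, 0.02, 0, -0.15, -0.19, 0.016, 0, -0.15, -0.19, 0.016, 0])

```text
t: 19.55
tool_pos: [0.3263, 0.042, 0.2933]
tool_rot: [-3.083, 0.081, -0.388]
contact_force: [-0.4, 0.1, -5.6]
opening: 0.0513
```

Call:
step_arm(targets=[-0.25, 0.05, -0.05, 0, -0.25, 0.05, -0.05, 0])

```text
t: 19.72
tool_pos: [0.3171, 0.0391, 0.2998]
tool_rot: [-3.093, 0.078, -0.343]
contact_force: [0.7, 0.7, -5.3]
opening: 0.0513
```

Call:
step_arm(targets=[-0.25, 0.08, -0.05, 0, -0.25, 0.08, -0.05, 0])

```text
t: 19.88
tool_pos: [0.3085, 0.0242, 0.3102]
tool_rot: [-3.1, 0.077, -0.299]
contact_force: [0.6, 0.4, -6.0]
opening: 0.051
```

```bash
python3 st.py
```

```text
t 19.8833
q [-0.2228, -1.0097, 2.23, 0.0637, 1.7375, -0.1568]
tool_pos [0.3085, 0.0242, 0.3102]
tool_rot [-3.1004, 0.077, -0.2988]
contact_force [0.5727, 0.4176, -6.0342]
opening 0.051
toolz [ 0.1915  0.021  -0.9813]
```

Call:
step_arm(targets=[-0.25, 0.05, -0.03, 0, -0.25, 0.05, -0.03, 0])

```text
t: 20.05
tool_pos: [0.2993, 0.0155, 0.318]
tool_rot: [-3.107, 0.079, -0.255]
contact_force: [1.1, -0.9, -5.7]
opening: 0.0511
```

Call:
step_arm(targets=[-0.25, 0.03, -0.03, 0, -0.25, 0.03, -0.03, 0])

```text
t: 20.22
tool_pos: [0.2888, 0.0123, 0.3292]
tool_rot: [-3.112, 0.081, -0.211]
contact_force: [1.0, 1.2, -5.3]
opening: 0.0514
```

```bash
python3 st.py
```

```text
t 20.2167
q [-0.2709, -1.0097, 2.1941, 0.0555, 1.831, -0.2012]
tool_pos [0.2888, 0.0123, 0.3292]
tool_rot [-3.1118, 0.081, -0.2105]
contact_force [0.9944, 1.249, -5.2709]
opening 0.0514
toolz [ 0.1351  0.0181 -0.9907]
```

Call:
step_arm(targets=[-0.25, 0.06, -0.01, 0, -0.25, 0.06, -0.01, 0])

```text
t: 20.38
tool_pos: [0.2789, -0.0029, 0.3378]
tool_rot: [-3.115, 0.08, -0.168]
contact_force: [-0.6, -0.4, -5.7]
opening: 0.0512
```

Call:
step_arm(targets=[-0.25, 0.04, -0.01, 0, -0.25, 0.04, -0.01, 0])

```text
t: 20.55
tool_pos: [0.2674, -0.0166, 0.3494]
tool_rot: [-3.115, 0.079, -0.125]
contact_force: [0.8, -0.2, -6.0]
opening: 0.0512
```

```bash
python3 st.py
```

```text
t 20.55
q [-0.398, -1.0099, 2.1577, 0.0539, 1.9268, -0.3266]
tool_pos [0.2674, -0.0166, 0.3494]
tool_rot [-3.1152, 0.0793, -0.1251]
contact_force [0.8121, -0.2356, -6.0336]
opening 0.0512
toolz [ 0.0807  0.0208 -0.9965]
```

Call:
step_arm(targets=[-0.25, 0.04, 0.02, 0, -0.25, 0.04, 0.02, 0])

```text
t: 20.72
tool_pos: [0.2559, -0.035, 0.3551]
tool_rot: [-3.113, 0.078, -0.085]
contact_force: [1.1, -0.2, -4.6]
opening: 0.0512
```

Call:
step_arm(targets=[-0.25, 0.03, 0.02, 0, -0.25, 0.03, 0.02, 0])

```text
t: 20.88
tool_pos: [0.2414, -0.0562, 0.3628]
tool_rot: [-3.108, 0.077, -0.045]
contact_force: [0.1, 0.5, -4.7]
opening: 0.0513
```

Call:
step_arm(targets=[-0.25, 0.03, 0.02, 0, -0.25, 0.03, 0.02, 0])

```text
t: 21.05
tool_pos: [0.221, -0.0846, 0.373]
tool_rot: [-3.1, 0.074, -0.01]
contact_force: [0.3, -0.9, -4.8]
opening: 0.0513
```

```bash
python3 st.py
```

```text
t 21.05
q [-0.7283, -1.0101, 2.1166, 0.0396, 2.0558, -0.6624]
tool_pos [0.221, -0.0846, 0.373]
tool_rot [-3.1004, 0.074, -0.0103]
contact_force [0.3284, -0.8792, -4.8352]
opening 0.0513
toolz [ 0.0076  0.0401 -0.9992]
```

Run:
```python
from plan import *
nt=np.array([-.00265,-.0396,-.9992]);print("case z",(R@nt).round(4),"x yaw",np.arctan2(R[1,0],R[0,0]))
print(to([.40,.24,.25]),to([.405,.243,.13]))
```

```text
case z [-8.3e-03 -5.0e-04  1.0e+00] x yaw -0.047859139110404146
[ 0.163 -0.327  0.137] [ 0.167 -0.326  0.257]
```

Call:
step_arm(targets=[0.163, -0.327, 0.137, -0.286, 0.163, -0.327, 0.137, -0.286, 0.163, -0.327, 0.137, -0.286, 0.163, -0.327, 0.137, -0.286, 0.163, -0.327, 0.137, -0.286, 0.163, -0.327, 0.137, -0.286, 0.163, -0.327, 0.137, -0.286, 0.163, -0.327, 0.137, -0.286, 0.163, -0.327, 0.137, -0.286, 0.163, -0.327, 0.137, -0.286, 0.163, -0.327, 0.137, -0.286, 0.163, -0.327, 0.137, -0.286])

```text
t: 22.05
tool_pos: [0.4008, 0.2403, 0.2491]
tool_rot: [-3.081, -0.371, -0.016]
contact_force: [0.4, 0.5, -5.3]
opening: 0.0509
```

```bash
python3 st.py
python3 - <<'E'
from plan import *
nt=np.array([-.00265,-.0396,-.9992]);print("case z",(R@nt).round(4),"x yaw",np.arctan2(R[1,0],R[0,0]))
print(to([.405,.243,.13]))
E
```

```text
t 22.05
q [0.3593, -0.3687, 1.9587, 0.0351, 1.5324, 0.1185]
tool_pos [0.4008, 0.2403, 0.2491]
tool_rot [-3.0806, -0.3711, -0.016]
contact_force [0.3879, 0.4942, -5.3261]
opening 0.0509
toolz [ 0.0056  0.0396 -0.9992]
case z [-0.0176 -0.0018  0.9998] x yaw 0.2395103058431411
[0.003 0.003 0.119]
```

Call:
step_arm(targets=[0.002, 0.002, 0.04, 0, 0.003, 0.003, 0.08, 0, 0.003, 0.003, 0.119, 0, 0.003, 0.003, 0.119, 0])

```text
t: 22.38
tool_pos: [0.3996, 0.2397, 0.1214]
tool_rot: [-3.085, -0.369, 0.007]
contact_force: [-2.7, -0.9, -8.3]
opening: 0.0513
```

```bash
python3 st.py
python3 - <<'E'
from plan import *
p=imaging.get_image("scene");save(p,"s3");print(to([.405,.243,.05]))
q=imaging.get_image("wrist");save(q,"w3")
E
```

```text
t 22.3833
q [0.3592, -0.2544, 2.0865, 0.0362, 1.3055, 0.1118]
tool_pos [0.3996, 0.2397, 0.1214]
tool_rot [-3.0847, -0.3688, 0.0067]
contact_force [-2.694, -0.8515, -8.3224]
opening 0.0513
toolz [-0.0084  0.0342 -0.9994]
[0.006 0.001 0.071]
```

View pics/s3.png

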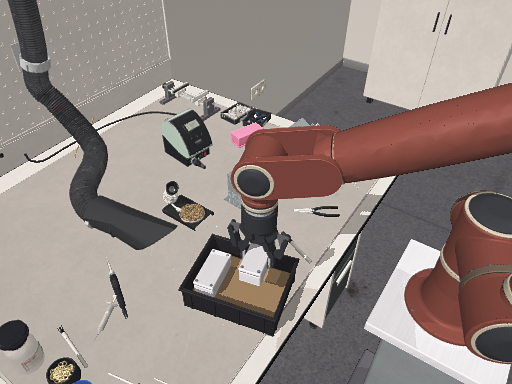

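View pics/w3.png

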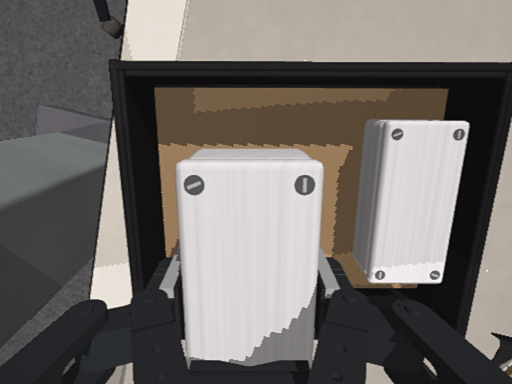

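Call:
step_arm(targets=[0.006, 0.001, 0.02, 0, 0.006, 0.001, 0.04, 0, 0.006, 0.001, 0.05, 0, 0.006, 0.001, 0.05, 0, 0.006, 0.001, 0.05, 0])

```text
t: 22.9
tool_pos: [0.4122, 0.2445, 0.0818]
tool_rot: [-3.081, -0.369, -0.018]
contact_force: [0.4, 0.7, -5.3]
opening: 0.0515
```

Call:
step_arm(targets=[0, 0, 0.003, 0, 0, 0, 0.006, 0])

```text
t: 23.07
tool_pos: [0.4143, 0.2455, 0.0785]
tool_rot: [-3.079, -0.368, -0.026]
contact_force: [0.2, -0.9, -5.3]
opening: 0.0513
```

Call:
step_arm(targets=[0, 0, 0.003, 0, 0, 0, 0.006, 0])

```text
t: 23.23
tool_pos: [0.4155, 0.2462, 0.0736]
tool_rot: [-3.078, -0.368, -0.03]
contact_force: [-0.1, 0.2, -5.4]
opening: 0.0512
```

```bash
python3 st.py
```

```text
t 23.2333
q [0.36, -0.1618, 2.0955, 0.0381, 1.1793, 0.1078]
tool_pos [0.4155, 0.2462, 0.0736]
tool_rot [-3.0784, -0.3684, -0.0304]
contact_force [-0.0555, 0.2017, -5.4314]
opening 0.0512
toolz [ 0.0146  0.0431 -0.999 ]
```

Run:
```python
from plan import *
nt=np.array([-.00265,-.0396,-.9992]);print("case z",(R@nt).round(4),"x yaw",np.arctan2(R[1,0],R[0,0]))
print(to([.405,.243,.064]),to([.405,.243,.055]))
```

```text
case z [-0.0265 -0.0052  0.9996] x yaw 0.237740260927316
[-0.011  0.001  0.009] [-0.011  0.001  0.018]
```

Call:
step_arm(targets=[-0.006, 0.001, 0.003, 0, -0.011, 0.001, 0.006, 0, -0.011, 0.001, 0.009, 0, -0.011, 0.001, 0.009, 0])

```text
t: 23.57
tool_pos: [0.4039, 0.2427, 0.0631]
tool_rot: [-3.079, -0.369, -0.027]
contact_force: [-0.4, 0.0, -5.3]
opening: 0.0509
```

Call:
step_arm(targets=[0, 0, 0.003, 0, 0, 0, 0.006, 0, 0, 0, 0.006, 0])

```text
t: 23.82
tool_pos: [0.4035, 0.2427, 0.0562]
tool_rot: [-3.079, -0.369, -0.025]
contact_force: [-0.7, -0.2, -6.2]
opening: 0.0514
```

Call:
step_arm(targets=[0, 0, 0.003, 0, 0, 0, 0.006, 0, 0, 0, 0.006, 0])

```text
t: 24.07
tool_pos: [0.403, 0.2428, 0.0494]
tool_rot: [-3.08, -0.369, -0.023]
contact_force: [0.3, 0.1, -6.5]
opening: 0.0514
```

```bash
python3 st.py
```

```text
t 24.0667
q [0.3626, -0.1531, 2.1337, 0.0387, 1.1373, 0.1085]
tool_pos [0.403, 0.2428, 0.0494]
tool_rot [-3.0797, -0.3687, -0.023]
contact_force [0.2678, 0.06, -6.5024]
opening 0.0514
toolz [ 0.01    0.0413 -0.9991]
```

Call:
step_arm(targets=[0, 0, 0.003, 0, 0, 0, 0.005, 0, 0, 0, 0.005, 0])

```text
t: 24.32
tool_pos: [0.4027, 0.2428, 0.0437]
tool_rot: [-3.08, -0.369, -0.021]
contact_force: [-1.5, 1.5, -4.7]
opening: 0.0508
```

Call:
step_arm(targets=[0, 0, 0.003, 0, 0, 0, 0.005, 0, 0, 0, 0.005, 0])

```text
t: 24.57
tool_pos: [0.4022, 0.2428, 0.0381]
tool_rot: [-3.08, -0.369, -0.019]
contact_force: [-0.5, 0.3, -5.8]
opening: 0.0513
```

Call:
step_arm(targets=[0, 0, 0.002, 0, 0, 0, 0.002, 0])

```text
t: 24.73
tool_pos: [0.402, 0.2428, 0.0357]
tool_rot: [-3.08, -0.369, -0.018]
contact_force: [0.5, -0.0, -5.3]
opening: 0.0511
```

Call:
step_arm(targets=[0, 0, 0.002, 0, 0, 0, 0.002, 0])

```text
t: 24.9
tool_pos: [0.4017, 0.2428, 0.0333]
tool_rot: [-3.081, -0.369, -0.017]
contact_force: [-0.5, -0.4, -5.5]
opening: 0.0509
```

Call:
step_arm(targets=[0, 0, 0.001, 0, 0, 0, 0.0015, 0])

```text
t: 25.07
tool_pos: [0.4017, 0.2428, 0.0316]
tool_rot: [-3.081, -0.369, -0.017]
contact_force: [-0.0, 0.4, -6.1]
opening: 0.051
```

Call:
step_arm(targets=[0, 0, 0.001, 0, 0, 0, 0.001, 0])

```text
t: 25.23
tool_pos: [0.4018, 0.2429, 0.0308]
tool_rot: [-3.081, -0.369, -0.017]
contact_force: [-0.3, -0.9, -3.1]
opening: 0.0512
```

Call:
step_arm(targets=[0, 0, 0.001, 0, 0, 0, 0.001, 0])

```text
t: 25.4
tool_pos: [0.402, 0.243, 0.0304]
tool_rot: [-3.081, -0.369, -0.017]
contact_force: [-1.7, -0.5, 0.0]
opening: 0.0511
```

Call:
step_arm(targets=[0, 0, 0.0005, 0, 0, 0, 0.0005, 0])

```text
t: 25.57
tool_pos: [0.4021, 0.2431, 0.0303]
tool_rot: [-3.081, -0.369, -0.017]
contact_force: [-1.8, -1.4, 1.2]
opening: 0.0509
```

Call:
step_arm(targets=[0, 0, 0, 0, 0, 0, 0, 0, 0, 0, 0, 0, 0, 0, 0, 0, 0, 0, 0, 0, 0, 0, -0.01, 0, 0, 0, -0.03, 0, 0, 0, -0.06, 0, 0, 0, -0.1, 0, 0, 0, -0.14, 0, 0, 0, -0.18, 0, 0, 0, -0.2, 0], grip=0.08)

```text
t: 26.57
tool_pos: [0.4027, 0.2357, 0.2372]
tool_rot: [-3.078, -0.369, -0.031]
contact_force: [0.6, -0.0, 0.8]
opening: 0.08
```

```bash
python3 st.py
python3 - <<'E'
from h import *
q=imaging.get_image("wrist");save(q,"w4");p=imaging.get_image("side");save(p,"s4")
from geo import *
W,ok=cloud(q);c=q["color"]
m=ok&(c.min(-1)>130)&(W[...,2]>.045)&(W[...,2]<.09)&(W[...,0]<.6)
nl,L,st,ce=cv2.connectedComponentsWithStats((m*255).astype(np.uint8))
for i in range(1,nl):
    if st[i,4]<300: continue
    P=W[L==i];z=np.median(P[:,2]);P=P[abs(P[:,2]-z)<.006].astype(np.float32)
    mu=P.mean(0);vt=np.linalg.svd(P-mu,full_matrices=False)[2]
    r=cv2.minAreaRect(np.ascontiguousarray(P[:,:2]));d=np.array(r[0])-[.437,.251];C,S=np.cos(.238),np.sin(.238)
    print(len(P),z.round(4),r,"n",vt[2].round(3),"tote xy",(d@[C,S]).round(4),(d@[-S,C]).round(4))
W,ok=cloud(p);Q=W@np.stack([sx,ey,nn],1)
M=ok&(abs(Q[...,2]+.1835)<.008)&(p["color"].min(-1)>110)&(abs(Q[...,0]-.5435)<.06)
a=Q[M]
for k in (1,3):
    b=a[abs(a[:,1]-V[k])<.064]
    if len(b)>50: print(k,len(b),np.percentile(b,[.5,50,99.5],axis=0).round(4).tolist())
E
```

```text
t 26.5667
q [0.3483, -0.3718, 1.9807, 0.0356, 1.504, 0.108]
tool_pos [0.4027, 0.2357, 0.2372]
tool_rot [-3.0783, -0.3689, -0.0309]
contact_force [0.5894, -0.0379, 0.8101]
opening 0.08
toolz [ 0.0149  0.0431 -0.999 ]
5713 0.0666 ((0.5065639019012451, 0.2739468216896057), (0.05165069177746773, 0.11104121804237366), 13.456732749938965) n [-0.007  0.001  1.   ] tote xy 0.073 0.0059
5694 0.0657 ((0.4027833044528961, 0.24163231253623962), (0.051947880536317825, 0.11060845851898193), 13.66849422454834) n [-0.002  0.001  1.   ] tote xy -0.0355 -0.001
1 413 [[0.5176, -0.0659, -0.1911], [0.5458, -0.0201, -0.1834], [0.5691, 0.0445, -0.1808]]
3 774 [[0.5173, -0.3178, -0.191], [0.546, -0.271, -0.1836], [0.5696, -0.207, -0.1812]]
```

View pics/w4.png

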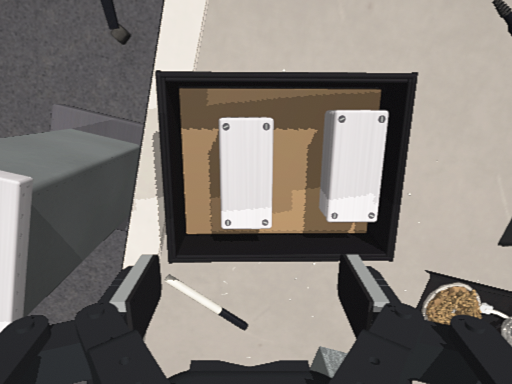

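View pics/s4.png

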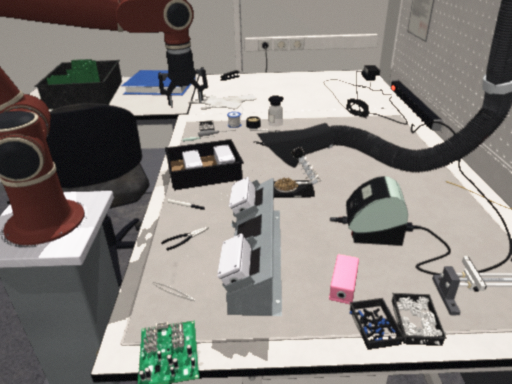

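The wrist view shows the heavy case at (246,172), parallel to the packed unit at (355,165). In the side view cases 1 and 3 lie home, at (242,193) and (235,258). The tools haven't moved.

```bash
python3 -c "
from h import *
ticket.finish_job()"
```

```text
the job is handed in; nothing more can be done
```

The heavy enclosure was **case_2**, in the middle bay. It now lies lid up on the pads beside the packed unit. I handed the job in at about 26.7 s of the 58 s allowed; no verdict was reported.

**Finding it:** lifted clear of the rack, case_1 weighed about 2.0 N (empty), and I laid it back in its bay. Case_2 weighed about 6 N. I did not lift case_3, since only one enclosure is heavy.

**Tilting the tool:** the moves have no tilt axis. I got the 30° tilt for gripping, and later took it off again, by pushing against joint limits in short calls.

**Placing it:** I lowered it onto the pads in small steps, with about 7 N on them at release.

| Last check | Result |
|---|---|
| Case_2 in the tote | 35.5 mm in front of the tote's centre, 1 mm off its midline |
| Case_2 attitude | level within about 0.01 rad, parallel to the packed unit within 0.3° |
| Case_1 and case_3 | lids where they were at the start, within about 2 mm |
| Tools on the bench | not moved, as far as the pictures show |
| Arm | clear of everything, about 0.2 m above the tote |

- **Disagreement:** the packed unit measured about 6 mm off the tote's midline, so my tote position may be a few mm out. That is well inside the 25 mm allowed.
- **Depth reading:** the cameras put the pads at about 22 mm. I didn't rely on that, but contact came within about 2 mm of it.

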